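Pack the hardware kit for one exercise frame

ROBOT

A 7-joint arm with a two-finger parallel gripper is mounted at the origin on the work surface. World frame = base frame: x ahead of the robot, y to its left, z up, the work surface at z = 0. Lengths are in m, angles in rad, forces in N, time in s.
With the tool pointing down it reaches from about 0.425 to 0.975 m from the base axis. Payload 16.7 kg.
Tool frame: the origin (TCP) lies midway between the tips of the shut fingers; the grasp point (between the pads) lies 19 mm behind it; z points along the fingers, y is the line along which they close (so a half turn about z gives the same grasp; the last joint's range is limited). The gripper opens to 85 mm and grips with 20 to 120 N. Pads are 22 mm wide; open, the fingers measure 114 mm over their backs; the gripper's body (76 mm by 85 mm) begins 54 mm behind the grasp point. The pads swing forward as they close: fully open they stand 13 mm farther back than shut.
Start: joints at [1.087, 0.426, 0.074, 1.606, -0.034, 1.111, -0.067], TCP at [0.221, -0.638, 0.231] pointing down, gripper open.
Joint ranges: [-2.85, 2.85], [-0.5, 2.14], [-1.23, 1.37], [0.21, 2.46], [-1.02, 4.16], [0.16, 2.05], [-2.73, 2.73]. Speed limits (rad/s): [1.89, 1.89, 2.39, 2.39, 3.01, 3.01, 3.01].

INTERFACE

Orientations are given as a unit quaternion [w, x, y, z].
In Python, from bench import manip gives the robot as it stands.
- The arm moves only by the tool play_rows, never from a script. Its argument "plan" is a list of rows, each an object of numbers: "tx", "ty", "tz": the shift along the tool's x, y, z in m; "wx", "wy", "wz": the turn, a rotation vector about the tool's x, y, z in degrees; "fingers": the closure, from -1 (fully open) to 1 (shut), so that 0 is half open. A call has 1 to 8 rows; each row shifts and turns the commanded pose from where the row before left it, along the tool's axes as they then stand; what a row does not reach is not made up. A row lasts 1/10 s, in which the tool goes at most 50 mm and 8.59 degrees, less where a joint would pass 70% of its speed; a pose out of reach is approached as far as the arm can. A call with a gripper value outside its range is refused whole. The fingers move at their own pace and stop on an object; the grip force is fixed at half the most. Time passes only in rows, so rows that do not move let the fingers close. It gives the time, the measured TCP pose, the force, the opening and the grip force at its end, in the units of the state.
- manip.observe(): the state, without advancing time (a new reading comes with each control period).
- manip.grab_frame(name): name is "scene" or "top"; returns a dict with "pixels" (480x640x3 uint8, red, green, blue), "z_map" (480x640 float32, m along the optical axis (not along the pixel's ray), 0 where there is no reading), "vfov" (degrees; the focal length in pixels is half the picture's height over the tangent of half this angle, whatever the lens; pixels are square), "cx", "cy" (the principal point, pixels), "k1" (the pictures are not rectified: a ray, as slopes to the right and down, at radius r is drawn at 1 + k1 r^2 times it, then the intrinsics apply), "position" and "orientation" of the camera in the world. Camera axes: x right, y down, z forward; pixel columns grow to the right and rows downward; lengths in m; the calibration is good to about 2 mm. A picture is of the moment at which its call begins.
- manip.hand_in(): hands the job in; it is judged then, once.
The state is a dict: "clock": time; "q": joint angles; "joint_vel": joint speeds; "effort": joint torques, N m; "ee_pos": TCP position; "ee_rot": TCP orientation; "ft_force": force on the tool from outside, world axes, zero at the start; "torque": the same for the moment, N m; "width": finger opening in m; "grasp_force": force on a finger pad.
Only numpy, scipy, OpenCV 4.12 (cv2) and the standard library are available. Lean on these libraries where they do the work, as an engineer would, in place of code of your own. Each camera call takes 0.05 s, during which the arm holds its last target. There are 200 camera calls.

TASK

Pack the hardware kit: put every maple block, black bollard and orange-capped screw jar on the bench into the white kit box, all in one layer, each standing upright and flat on the box floor. Move every steel rod from the wooden rack to the grey tube holder, standing fully down in a tube with its yellow end up. Leave the drill and the blue bolt bin where they are.

Things in the scene. Friction and masses are not known exactly. Their poses are not given: they have to be found in the camera images.
- kit_box: shallow open kit box of white-painted sheet, fixed to the bench; outside 118 (x) x 182 (y) x 36 mm high, walls and floor 4 mm thick, so inside it is 110 x 174 mm; origin at the centre of its underside, z up (its inner floor is at z = 4 mm). It just takes a row of three low parts beside a row of three jars, both rows along y; low parts go in first, or the taller jars are in the way of the fingers
- rack: drilled light-wood block, fixed, 130 (x) x 44 (y) x 45 mm high, three 17 mm round blind holes 35 mm deep at x = -42, 0, +42 mm, where the rods stand at the start; origin at the centre of its underside
- holder: rod holder: three grey square tubes, each 30 mm outside and 22 mm inside, 95 mm high with a floor 4 mm thick, open at the top, standing in a line at x = -38, 0, +38 mm on a dark base plate 126 (x) x 50 (y) mm; fixed; origin at the centre of its underside
- block0: maple spacer block, 56 (x) x 46 (y) x 60 mm (z), about 110 g, standing loose on the bench; origin at the centre of its underside. May be absent
- block1: maple spacer block, 56 (x) x 46 (y) x 60 mm (z), about 110 g, standing loose on the bench; origin at the centre of its underside. May be absent
- bollard0: black plastic spring bollard (spool shape), 60 mm high: bottom flange 48 mm diameter and 14 mm thick, waist 28 mm, top flange 40 mm diameter and 16 mm thick; about 120 g; origin at the centre of its underside, z up its axis. May be absent
- bollard1: black plastic spring bollard (spool shape), 60 mm high: bottom flange 48 mm diameter and 14 mm thick, waist 28 mm, top flange 40 mm diameter and 16 mm thick; about 120 g; origin at the centre of its underside, z up its axis. May be absent
- jar0: clear screw jar with an orange cap, 100 mm high overall: body 52 mm diameter up to 78 mm, cap 48 mm diameter above; about 250 g; origin at the centre of its underside, z up its axis. May be absent
- jar1: clear screw jar with an orange cap, 100 mm high overall: body 52 mm diameter up to 78 mm, cap 48 mm diameter above; about 250 g; origin at the centre of its underside, z up its axis. May be absent
- jar2: clear screw jar with an orange cap, 100 mm high overall: body 52 mm diameter up to 78 mm, cap 48 mm diameter above; about 250 g; origin at the centre of its underside, z up its axis. May be absent
- rod0: steel rod 14 mm diameter, 150 mm long, its top 12 mm a yellow end cap, about 160 g, standing in a hole of the rack; origin at the centre of its lower (steel) end, z along the rod to the yellow end. May be absent
- rod1: steel rod 14 mm diameter, 150 mm long, its top 12 mm a yellow end cap, about 160 g, standing in a hole of the rack; origin at the centre of its lower (steel) end, z along the rod to the yellow end. May be absent
- rod2: steel rod 14 mm diameter, 150 mm long, its top 12 mm a yellow end cap, about 160 g, standing in a hole of the rack; origin at the centre of its lower (steel) end, z along the rod to the yellow end. May be absent
- drill: blue and black cordless drill lying on its side, about 215 x 190 x 68 mm, bystander; origin on the bench under its motor
- bolt_bin: small blue bin of bolts, 100 x 140 x 55 mm, bystander; origin at the centre of its underside

How it is judged:
At the end, for the whole second after the job is handed in: Every block, bollard and jar stands in the kit box, underside within 5 mm of its floor, tilted less than 5 degrees; every rod stands in a tube of the holder, yellow end up, lower end within 10 mm of the tube floor, tilted less than 11 degrees and at rest (below 20 mm/s) (x of block0 in the frame of kit_box between -0.036 and 0.036 m and y of block0 in the frame of kit_box between -0.068 and 0.068 m and z of each of block0, block1, bollard0, bollard1, jar0, jar1, jar2 in the frame of kit_box below 0.009 m and angle between each of block0, block1, bollard0, bollard1, jar0, jar1, jar2's own z axis and vertical below 0.09 rad and x of block1 in the frame of kit_box between -0.036 and 0.036 m and y of block1 in the frame of kit_box between -0.068 and 0.068 m and x of bollard0 in the frame of kit_box between -0.036 and 0.036 m and y of bollard0 in the frame of kit_box between -0.068 and 0.068 m and x of bollard1 in the frame of kit_box between -0.036 and 0.036 m and y of bollard1 in the frame of kit_box between -0.068 and 0.068 m and x of jar0 in the frame of kit_box between -0.036 and 0.036 m and y of jar0 in the frame of kit_box between -0.068 and 0.068 m and x of jar1 in the frame of kit_box between -0.036 and 0.036 m and y of jar1 in the frame of kit_box between -0.068 and 0.068 m and x of jar2 in the frame of kit_box between -0.036 and 0.036 m and y of jar2 in the frame of kit_box between -0.068 and 0.068 m and x of rod0 in the frame of holder between -0.055 and 0.055 m and y of rod0 in the frame of holder between -0.016 and 0.016 m and z of each of rod0, rod1, rod2 in the frame of holder below 0.014 m and angle between each of rod0, rod1, rod2's own z axis and vertical below 0.2 rad and linear speed of each of rod0, rod1, rod2 below 0.02 m/s and x of rod1 in the frame of holder between -0.055 and 0.055 m and y of rod1 in the frame of holder between -0.016 and 0.016 m and x of rod2 in the frame of holder between -0.055 and 0.055 m and y of rod2 in the frame of holder between -0.016 and 0.016 m); the robot touches nothing.
It fails at once if the drill is moved more than 3 cm (distance of drill from where it was at the start of the episode above 0.03 m).
It fails at once if the bolt bin is moved more than 3 cm (distance of bolt_bin from where it was at the start of the episode above 0.03 m).
Of block0, block1, bollard0, bollard1 only 3 to 3 are there at a start; the rules pass over those that are not, and their reading is None.
Of jar0, jar1, jar2 only 2 to 3 are there at a start; the rules pass over those that are not, and their reading is None.
Of rod0, rod1, rod2 only 2 to 3 are there at a start; the rules pass over those that are not, and their reading is None.
At some moment in a run one of block0, block1, bollard0, bollard1 may be knocked a few centimetres aside while the robot is not near it.
It also fails if it takes over 210 s, if anything falls off the work surface, if the arm or the gripper's body presses on something with over 40 N, if the wrist force passes 120 N, or if a joint passes its speed limit or range.

## Working session

There is one attempt and no reset: what is moved stays moved. The work goes in short steps, Python scripts to look and compute and a tool call to move; the robot and the scene stay as the last step left them, time stands still between calls to the robot, and variables do not carry over. Pictures are saved under pics/ and viewed, at most 14 in all, crops included, and the job is handed in when it is done.

Besides the shell and the picture viewer there is one more tool, called as name([rows], argument=value, ...), one row to a line, values as JSON. play_rows: Moves the arm, as the interface text tells. Its arguments: {"type":"object","properties":{"plan":{"type":"array","items":{"type":"object","properties":{"tx":{"type":"number"},"ty":{"type":"number"},"tz":{"type":"number"},"wx":{"type":"number"},"wy":{"type":"number"},"wz":{"type":"number"},"fingers":{"type":"number"}}}}},"required":["plan"]}

```bash
ls; mkdir -p pics; cat > h.py <<'E'
import numpy as np, cv2
from scipy.spatial.transform import Rotation as R
from bench import manip
def q2R(q): return R.from_quat([q[1],q[2],q[3],q[0]]).as_matrix()
def grab(name):
    f=manip.grab_frame(name); 
    h,w=f['z_map'].shape
    fl=h/2/np.tan(np.radians(f['vfov'])/2)
    K=np.array([[fl,0,f['cx']],[0,fl,f['cy']],[0,0,1.]])
    u,v=np.meshgrid(np.arange(w),np.arange(h))
    p=cv2.undistortPointsIter(np.stack([u,v],-1).reshape(-1,1,2).astype(float),K,np.array([f['k1'],0,0,0.]),None,None,(3,50,1e-9)).reshape(h,w,2)
    z=f['z_map']; c=np.stack([p[...,0]*z,p[...,1]*z,z],-1)
    f['P']=c@q2R(f['orientation']).T+np.array(f['position']); f['P'][z==0]=np.nan
    return f
def save(f,n): cv2.imwrite(f'pics/{n}.png',f['pixels'][...,::-1])
def st():
    s=manip.observe(); print('t',round(s['clock'],2),'pos',np.round(s['ee_pos'],4),'rot',np.round(q2R(s['ee_rot']).ravel(),3),'w',round(s['width'],4),'F',np.round(s['ft_force'],1),'g',s['grasp_force'],'q',np.round(s['q'],2))
E
python3 - <<'E'
from h import *
st()
for n in('top','scene'):
    f=grab(n); save(f,n); np.savez(n+'.npz',P=f['P'],I=f['pixels']); print(n,f['position'],f['orientation'],f['vfov'],f['cx'],f['cy'],f['k1'])
E
```

```text
pics
t 0.0 pos [ 0.221  -0.6374  0.2306] rot [ 0.945  0.328 -0.001  0.328 -0.945  0.001 -0.    -0.001 -1.   ] w 0.0853 F [ 1.4 -0.5  0.3] g 0.0 q [ 1.09  0.43  0.07  1.61 -0.03  1.11 -0.07]
top [0.44709353 0.04741758 1.46328918] [-0.02106265  0.71712568 -0.69593181  0.0310811 ] 42.603373800064766 305.6718430113176 246.12879568706455 -0.02104368545138533
scene [ 0.92914282 -0.37166745  0.81368368] [-0.28391821  0.8929083   0.33101032 -0.11197044] 54.761792726748325 323.3406025924928 236.73994067656665 -0.06408637140575525
```

View pics/top.png

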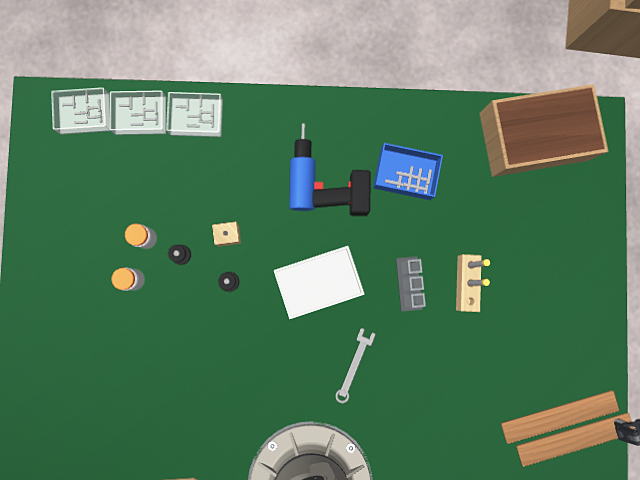

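View pics/scene.png

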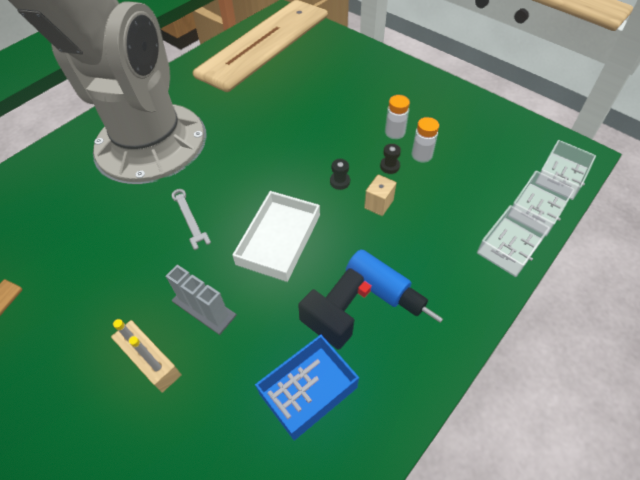

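Top view: jars at (136,235) and (124,279), bollards at (179,254) and (228,282), and the block at (226,233). The box is at (318,282), the holder at (411,284), and the rods' yellow ends are at (487,262) and (486,282). The scene view agrees: 2 jars, 2 bollards, 1 block and 2 rods.

```bash
cat >> h.py <<'E'
def rect(XY):
    r=cv2.minAreaRect((XY*1000).astype(np.float32)); c,s,a=r
    if s[0]<s[1]: a+=90; s=s[::-1]
    return f"c {c[0]:.1f} {c[1]:.1f} long {s[0]:.1f} short {s[1]:.1f} longdir {(a+90)%180-90:.1f}"
def meas(n,P,I):
    hsv=cv2.cvtColor(I,cv2.COLOR_RGB2HSV); H,S,V=[hsv[...,i].astype(int) for i in range(3)]
    z=P[...,2]; x,y=P[...,0],P[...,1]
    reg=(x>.3)&(x<.85)&(np.abs(y)<.62)
    M={'orange':reg&(S>120)&(H>8)&(H<20)&(z>.093)&(z<.12),
       'yellow':reg&(S>130)&(H>=21)&(H<35)&(V>130)&(z>.13)&(z<.2),
       'dark':reg&(V<75)&(z>.052)&(z<.07)&(y>.1),
       'wood':reg&(H>8)&(H<30)&(S>40)&(V>120)&(z>.035)&(z<.068),
       'box':reg&(S<40)&(V>150)&(z>.029)&(z<.042)&(np.abs(y-.03)<.2),
       'holder':reg&(S<60)&(z>.086)&(z<.104)&(y<-.1)}
    for k,m in M.items():
        N,L,s,_=cv2.connectedComponentsWithStats(m.astype(np.uint8),connectivity=8)
        if k in('box','holder'): groups=[m]
        else: groups=[L==i for i in range(1,N) if s[i,4]>=12]
        for g in groups:
            if g.sum()<5: continue
            p=P[g]; print(n,k,g.sum(),'mean',np.round(p.mean(0)*1000,1),'zmax',round(p[:,2].max()*1000),rect(p[:,:2]))
E
python3 - <<'E'
from h import *
for n in('top','scene'):
    d=np.load(n+'.npz'); meas(n,d['P'],d['I'])
E
```

```text
top orange 3216 mean [ 808.2 -507.6  102.1] zmax 112 c 800.0 -511.3 long 217.9 short 101.8 longdir -89.4
top orange 353 mean [562.8 407.5 100.7] zmax 107 c 563.5 407.9 long 45.0 short 44.3 longdir 1.0
top orange 352 mean [463.6 431.6 100.8] zmax 109 c 464.0 432.5 long 46.4 short 45.4 longdir 4.3
top yellow 15 mean [ 519.6 -353.1  157.8] zmax 163 c 518.4 -353.7 long 12.7 short 10.4 longdir 43.9
top yellow 19 mean [ 477.  -353.4  158.7] zmax 164 c 476.9 -354.4 long 12.7 short 9.7 longdir 67.6
top dark 198 mean [525.4 322.6  60.6] zmax 70 c 526.1 322.6 long 38.0 short 37.2 longdir 49.7
top dark 209 mean [465.4 207.   60.5] zmax 70 c 465.6 207.2 long 38.3 short 37.5 longdir -43.4
top wood 246 mean [ 793.7 -405.8   51.4] zmax 68 c 794.2 -405.2 long 112.1 short 5.8 longdir 11.1
top wood 485 mean [575.1 213.5  60.1] zmax 68 c 575.1 214.2 long 55.6 short 46.6 longdir -80.3
top wood 926 mean [ 475.8 -352.5   45.1] zmax 65 c 478.5 -355.0 long 130.2 short 47.0 longdir -0.1
top box 460 mean [500.1  -3.3  35.9] zmax 42 c 614.5 49.3 long 425.8 short 181.4 longdir 20.0
top holder 335 mean [ 474.6 -
[... 374 characters left out ...]
.1
scene yellow 83 mean [ 524.3 -357.9  157.6] zmax 162 c 523.1 -358.2 long 14.3 short 12.5 longdir -42.9
scene dark 151 mean [529.9 316.9  58.5] zmax 63 c 527.6 319.2 long 40.0 short 35.5 longdir -53.6
scene dark 159 mean [470.1 201.3  59.2] zmax 63 c 468.7 203.4 long 37.2 short 36.5 longdir -14.6
scene wood 590 mean [580.4 205.8  55.8] zmax 64 c 577.0 211.8 long 58.0 short 46.7 longdir -80.5
scene wood 1248 mean [ 490.  -357.6   44.2] zmax 68 c 480.8 -357.0 long 132.8 short 43.7 longdir -0.6
scene box 867 mean [498.3  -6.6  34.4] zmax 40 c 616.0 47.1 long 427.0 short 185.5 longdir 19.8
scene holder 661 mean [ 479.5 -230.5   92.9] zmax 104 c 480.8 -286.8 long 162.7 short 109.7 longdir -84.1
```

```bash
cat > m2.py <<'E'
from h import *
for n in('top','scene'):
    d=np.load(n+'.npz'); P,I=d['P'],d['I']; x,y,z=P[...,0],P[...,1],P[...,2]
    S=cv2.cvtColor(I,cv2.COLOR_RGB2HSV)[...,1]
    w=(S<45)&(I.min(-1)>120)&(z<.05)&(z>.022)&(np.hypot(x-.5,y+.003)<.125)
    w=cv2.morphologyEx(w.astype(np.uint8),cv2.MORPH_CLOSE,np.ones((3,3)))
    N,L,s,_=cv2.connectedComponentsWithStats(w); m=L==1+np.argmax(s[1:,4])
    m&=(z>.03); print(n,'box',rect(P[m][:,:2]))
    h=(z>.088)&(z<.102)&(np.abs(y+.23)<.04)&(np.abs(x-.476)<.085); print(n,'holder',rect(P[h][:,:2]), h.sum())
    r=(np.hypot(x-.5,y+.355)<.06)&(np.abs(y+.355)<.03)&(z>.06)&(z<.166)
    for xx in(.479,.521):
        q=P[r&(np.abs(x-xx)<.018)]
        for a,b in((.06,.09),(.09,.12),(.12,.145),(.152,.166)):
            t=q[(q[:,2]>a)&(q[:,2]<b)]; print(n,xx,a,len(t),np.round(t.mean(0)*1000,1))
E
python3 m2.py
```

```text
top box c 469.9 -3.3 long 181.5 short 118.1 longdir -69.9
top holder c 473.1 -218.1 long 106.1 short 32.5 longdir 6.9 297
top 0.479 0.06 22 [ 478.  -350.3   76.1]
top 0.479 0.09 22 [ 478.5 -350.   105.3]
top 0.479 0.12 20 [ 477.7 -350.1  132. ]
top 0.479 0.152 36 [ 478.  -354.6  160.4]
top 0.521 0.06 23 [ 519.1 -351.    75.2]
top 0.521 0.09 25 [ 519.2 -350.9  105.1]
top 0.521 0.12 22 [ 518.8 -351.3  133.2]
top 0.521 0.152 39 [ 520.3 -355.   159.5]
scene box c 471.5 -5.0 long 185.5 short 119.8 longdir -70.1
scene holder c 473.9 -221.1 long 109.6 short 31.5 longdir 6.3 558
scene 0.479 0.06 0 [nan nan nan]
scene 0.479 0.09 32 [ 485.1 -357.6  112.8]
scene 0.479 0.12 83 [ 485.7 -357.4  132.3]
scene 0.479 0.152 83 [ 482.1 -357.4  158.5]
scene 0.521 0.06 72 [ 526.9 -358.1   75. ]
scene 0.521 0.09 75 [ 527.4 -357.8  104.8]
scene 0.521 0.12 72 [ 527.5 -358.3  132.2]
scene 0.521 0.152 78 [ 524.  -358.2  158.3]m2.py:14: RuntimeWarning: Mean of empty slice.
  t=q[(q[:,2]>a)&(q[:,2]<b)]; print(n,xx,a,len(t),np.round(t.mean(0)*1000,1))
  ret = um.true_divide(
```

```bash
cat > go.py <<'E'
# usage: go.py x y z psi  (mm, deg): shift along present tool axes then turn wz; from measured pose
import sys; from h import *
s=manip.observe(); Rm=q2R(s['ee_rot']); p=np.array(s['ee_pos'])*1000
X,Y,Z,psi=map(float,sys.argv[1:5])
t=Rm.T@(np.array([X,Y,Z])-p); cur=np.degrees(np.arctan2(Rm[1,0],Rm[0,0]))
c,sn=np.cos(np.radians(psi)),np.sin(np.radians(psi))
Rt=np.array([[c,sn,0],[sn,-c,0],[0,0,-1]])
w=np.degrees(R.from_matrix(Rm.T@Rt).as_rotvec())
t2=Rt.T@(np.array([X,Y,Z])-p)
print('t',round(s['clock'],1),'at',p.round(1),'psi',round(cur,1),'w',round(s['width']*1000,1),'g',round(s['grasp_force'],1),'q',np.round(s['q'],2))
print('shift mm',t.round(1),'n40',round(np.linalg.norm(t)/40,1),'turn deg',w.round(1),'| shift if turned first',t2.round(1))
E
```

play_rows([
  {"tx":0.04,"ty":-0.02},
  {"tx":0.04,"ty":-0.02},
  {"tx":0.04,"ty":-0.02},
  {"tx":0.04,"ty":-0.02},
  {"tx":0.04,"ty":-0.02},
  {"tx":0.04,"ty":-0.02,"wz":6.4},
  {"tx":0.04,"ty":-0.02,"wz":6.4},
  {"wz":6.4},
])

```text
schema error: expected keys tx, ty, tz, wx, wy, wz, fingers
```

```bash
python3 go.py 522 -356.3 225 0
```

```text
t 0.1 at [ 221.1 -637.4  230.7] psi 19.1 w 85.2 g 0.0 q [ 1.09  0.43  0.07  1.61 -0.03  1.11 -0.07]
shift mm [ 376.4 -167.     5.9] n40 10.3 turn deg [-0.1  0.  19.1] | shift if turned first [ 300.9 -281.1    5.7]
```

play_rows([
  {"tx":0.04,"ty":-0.02,"tz":0,"wx":0,"wy":0,"wz":0,"fingers":-1},
  {"tx":0.04,"ty":-0.02,"tz":0,"wx":0,"wy":0,"wz":0,"fingers":-1},
  {"tx":0.04,"ty":-0.02,"tz":0,"wx":0,"wy":0,"wz":0,"fingers":-1},
  {"tx":0.04,"ty":-0.02,"tz":0,"wx":0,"wy":0,"wz":0,"fingers":-1},
  {"tx":0.04,"ty":-0.02,"tz":0,"wx":0,"wy":0,"wz":0,"fingers":-1},
  {"tx":0.04,"ty":-0.02,"tz":0,"wx":0,"wy":0,"wz":6.4,"fingers":-1},
  {"tx":0.04,"ty":-0.02,"tz":0,"wx":0,"wy":0,"wz":6.4,"fingers":-1},
  {"tx":0,"ty":0,"tz":0,"wx":0,"wy":0,"wz":6.3,"fingers":-1},
])

```text
clock: 0.9
ee_pos: [0.4484, -0.412, 0.231]
ee_rot: [-0.001, 1.0, 0.002, 0.001]
ft_force: [0.1, -0.8, -0.7]
width: 0.0858
grasp_force: 0.0
```

```bash
python3 go.py 522 -356.3 225 0
```

```text
t 0.9 at [ 448.4 -412.   231. ] psi 0.2 w 85.8 g 0.0 q [ 0.63  0.32  0.01  1.76 -0.01  1.06 -0.92]
shift mm [ 73.8 -55.4   6.3] n40 2.3 turn deg [-0.1 -0.1  0.2] | shift if turned first [ 73.6 -55.7   6. ]
```

play_rows([
  {"tx":0.0246,"ty":-0.0185,"tz":0.002,"wx":0,"wy":0,"wz":0,"fingers":-1},
  {"tx":0.0246,"ty":-0.0185,"tz":0.002,"wx":0,"wy":0,"wz":0,"fingers":-1},
  {"tx":0.0246,"ty":-0.0185,"tz":0.002,"wx":0,"wy":0,"wz":0,"fingers":-1},
  {"tx":0,"ty":0,"tz":0.0,"wx":0,"wy":0,"wz":0,"fingers":-1},
  {"tx":0,"ty":0,"tz":0.033,"wx":0,"wy":0,"wz":0,"fingers":-0.5},
  {"tx":0,"ty":0,"tz":0.033,"wx":0,"wy":0,"wz":0,"fingers":-0.5},
  {"tx":0,"ty":0,"tz":0.034,"wx":0,"wy":0,"wz":0,"fingers":-0.5},
  {"tx":0,"ty":0,"tz":0,"wx":0,"wy":0,"wz":0,"fingers":-0.5},
])

```text
clock: 1.7
ee_pos: [0.5143, -0.3607, 0.121]
ee_rot: [-0.002, 1.0, 0.0, -0.003]
ft_force: [0.1, 0.9, -0.0]
width: 0.0641
grasp_force: 0.0
```

```bash
python3 go.py 522 -356.3 125 0; python3 -c "
from h import *
f=grab('scene'); save(f,'a1')
cv2.imwrite('pics/a1c.png',cv2.resize(f['pixels'][200:420,50:300,::-1],None,fx=2.5,fy=2.5))"
```

```text
t 1.7 at [ 514.3 -360.7  121. ] psi 0.0 w 64.1 g 0.0 q [ 0.53  0.47 -0.02  1.8   0.01  0.88 -1.07]
shift mm [ 7.7 -4.4 -4. ] n40 0.2 turn deg [-0.2  0.4  0. ] | shift if turned first [ 7.7 -4.4 -4. ]
```

View pics/a1c.png

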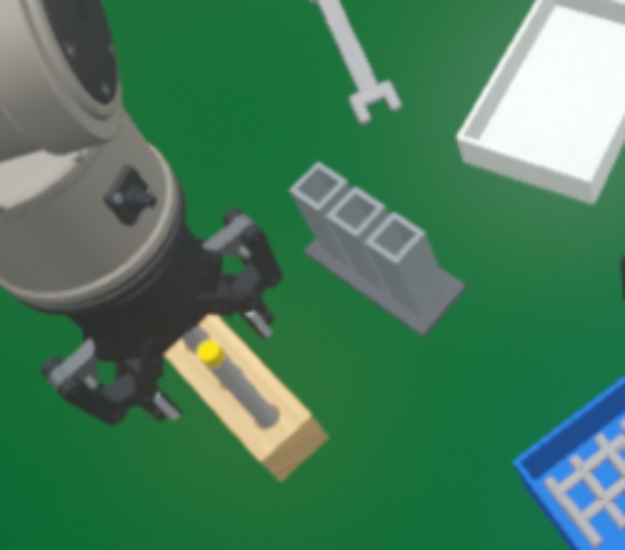

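The crop shows the fingers at (262,318) and (165,405) straddling the far rod, whose yellow end is at (208,352). They are a few mm short in x, so I correct that and close.

play_rows([
  {"tx":0.0077,"ty":-0.0044,"tz":-0.004,"wx":0,"wy":0,"wz":0,"fingers":-0.5},
  {"tx":0,"ty":0,"tz":0,"wx":0,"wy":0,"wz":0,"fingers":-0.5},
  {"tx":0,"ty":0,"tz":0,"wx":0,"wy":0,"wz":0,"fingers":1},
  {"tx":0,"ty":0,"tz":0,"wx":0,"wy":0,"wz":0,"fingers":1},
  {"tx":0,"ty":0,"tz":0,"wx":0,"wy":0,"wz":0,"fingers":1},
  {"tx":0,"ty":0,"tz":0,"wx":0,"wy":0,"wz":0,"fingers":1},
  {"tx":0,"ty":0,"tz":0,"wx":0,"wy":0,"wz":0,"fingers":1},
  {"tx":0,"ty":0,"tz":0,"wx":0,"wy":0,"wz":0,"fingers":1},
])

```text
clock: 2.55
ee_pos: [0.5249, -0.3577, 0.1298]
ee_rot: [0.0, 1.0, 0.0, 0.0]
ft_force: [0.1, -0.1, 5.0]
width: 0.0123
grasp_force: 58.5
```

```bash
python3 go.py 522 -356.3 240 0
```

```text
t 2.5 at [ 524.9 -357.7  129.8] psi 0.0 w 12.3 g 58.5 q [ 0.52  0.46 -0.02  1.79  0.01  0.89 -1.09]
shift mm [  -2.8   -1.4 -110.2] n40 2.8 turn deg [ 0. -0.  0.] | shift if turned first [  -2.9   -1.4 -110.2]
```

play_rows([
  {"tx":0,"ty":0,"tz":-0.02,"wx":0,"wy":0,"wz":0,"fingers":1},
  {"tx":0,"ty":0,"tz":-0.03,"wx":0,"wy":0,"wz":0,"fingers":1},
  {"tx":0,"ty":0,"tz":-0.03,"wx":0,"wy":0,"wz":0,"fingers":1},
  {"tx":0,"ty":0,"tz":-0.03,"wx":0,"wy":0,"wz":0,"fingers":1},
  {"tx":0,"ty":0,"tz":-0.01,"wx":0,"wy":0,"wz":-6.6,"fingers":1},
  {"tx":0,"ty":0,"tz":0,"wx":0,"wy":0,"wz":0,"fingers":1},
  {"tx":0,"ty":0,"tz":0,"wx":0,"wy":0,"wz":0,"fingers":1},
  {"tx":0,"ty":0,"tz":0,"wx":0,"wy":0,"wz":0,"fingers":1},
])

```text
clock: 3.35
ee_pos: [0.5241, -0.3572, 0.2479]
ee_rot: [-0.001, 0.998, 0.056, -0.001]
ft_force: [-0.2, -0.2, -1.9]
width: 0.0121
grasp_force: 58.6
```

```bash
python3 go.py 514 -215.2 250 6.6; cat > rod.py <<'E'
from h import *
# steel rod hanging below gripper: mean xy of points in z slabs near TCP, per camera
s=manip.observe(); p=np.array(s['ee_pos']); print('tcp',(p*1000).round(1))
for n in('top','scene'):
    f=grab(n); P=f['P']; save(f,'rod_'+n)
    m=(np.abs(P[...,0]-p[0])<.03)&(np.abs(P[...,1]-p[1])<.03)
    for a in range(90,260,20):
        q=P[m&(P[...,2]*1000>a)&(P[...,2]*1000<a+20)]
        if len(q)>4: print(n,a,len(q),(q.mean(0)*1000).round(1),(np.ptp(q,axis=0)*1000).round(0))
E
python3 rod.py
```

```text
t 3.4 at [ 524.1 -357.2  247.9] psi 6.5 w 12.1 g 58.6 q [ 0.53  0.35 -0.04  1.68  0.02  1.12 -0.97]
shift mm [   6.  -142.3   -1.9] n40 3.6 turn deg [-0.1  0.1 -0.1] | shift if turned first [   6.3 -142.2   -2.1]
tcp [ 524.1 -357.2  247.9]
top 130 16 [ 518.9 -350.3  141.6] [11.  5. 18.]
top 250 5 [ 520.9 -343.1  264. ] [20.  2.  8.]
scene 110 9 [ 526.1 -357.4  128.9] [ 5. 13.  2.]
scene 130 57 [ 526.8 -358.3  140.6] [ 8. 13. 19.]
scene 150 62 [ 527.3 -358.3  160.3] [ 8. 13. 20.]
scene 170 73 [ 527.4 -358.   180.7] [ 8. 14. 19.]
scene 190 80 [ 527.3 -357.7  199.9] [ 7. 14. 20.]
scene 210 87 [ 527.  -357.9  220. ] [ 8. 14. 19.]
scene 230 78 [ 527.5 -357.   239.7] [12. 18. 20.]
scene 250 264 [ 531.7 -356.8  260.7] [16. 41. 20.]
```

play_rows([
  {"tx":0.001,"ty":-0.0233,"tz":0,"wx":0,"wy":0,"wz":0,"fingers":1},
  {"tx":0.001,"ty":-0.033,"tz":0,"wx":0,"wy":0,"wz":0,"fingers":1},
  {"tx":0.001,"ty":-0.033,"tz":0,"wx":0,"wy":0,"wz":0,"fingers":1},
  {"tx":0.001,"ty":-0.033,"tz":0,"wx":0,"wy":0,"wz":0,"fingers":1},
  {"tx":0.001,"ty":-0.0193,"tz":0,"wx":0,"wy":0,"wz":0,"fingers":1},
  {"tx":0,"ty":0,"tz":0,"wx":0,"wy":0,"wz":0,"fingers":1},
  {"tx":0,"ty":0,"tz":0,"wx":0,"wy":0,"wz":0,"fingers":1},
  {"tx":0,"ty":0,"tz":0,"wx":0,"wy":0,"wz":0,"fingers":1},
])

```text
clock: 4.25
ee_pos: [0.5132, -0.2171, 0.2491]
ee_rot: [0.0, 0.998, 0.057, -0.0]
ft_force: [-0.5, -1.4, -1.3]
width: 0.0121
grasp_force: 58.7
```

```bash
python3 go.py 513.1 -216 250 6.6; python3 rod.py; python3 -c "
import cv2;f=cv2.imread('pics/rod_scene.png')
cv2.imwrite('pics/a2c.png',cv2.resize(f[150:370,100:350],None,fx=2.5,fy=2.5))"
```

```text
t 4.2 at [ 513.2 -217.1  249.1] psi 6.5 w 12.1 g 58.7 q [ 0.38  0.22 -0.11  1.85  0.03  1.07 -1.2 ]
shift mm [ 0.1 -1.1 -0.9] n40 0.0 turn deg [ 0.   0.  -0.1] | shift if turned first [ 0.1 -1.1 -0.9]
tcp [ 513.2 -217.1  249.1]
top 90 58 [ 493.1 -216.1   95.7] [19. 31. 13.]
scene 90 202 [ 508.3 -218.5   93.9] [46. 34.  8.]
scene 130 55 [ 514.9 -219.   140.2] [10. 13. 20.]
scene 150 51 [ 515.1 -219.1  160.5] [10. 12. 18.]
scene 170 56 [ 515.2 -219.5  179.9] [ 9. 12. 20.]
scene 190 61 [ 515.5 -219.5  200.2] [10. 13. 19.]
scene 210 72 [ 515.6 -218.8  220.2] [11. 13. 20.]
scene 230 50 [ 516.7 -216.6  239.4] [12. 18. 20.]
scene 250 198 [ 520.8 -219.4  261.5] [18. 41. 20.]
```

View pics/a2c.png

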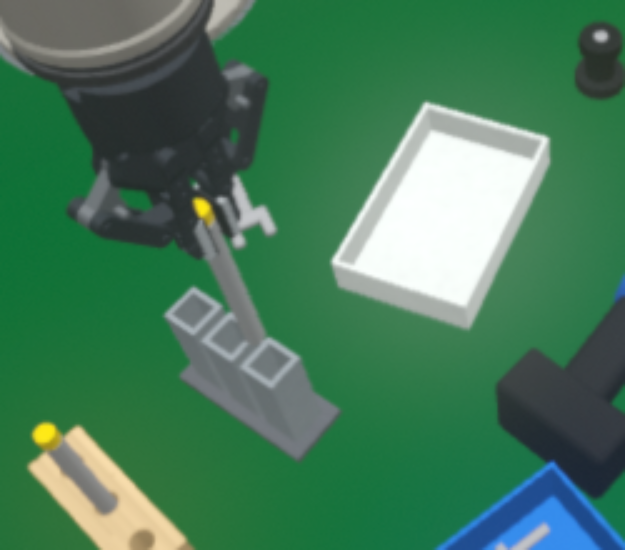

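The rod tip at (255,338) hangs over the far tube, whose opening is at (270,363). Its lean in the picture is only perspective, so I lower it.

play_rows([
  {"tx":0,"ty":-0.0013,"tz":0.01,"wx":0,"wy":0,"wz":0,"fingers":1},
  {"tx":0,"ty":0,"tz":0.015,"wx":0,"wy":0,"wz":0,"fingers":1},
  {"tx":0,"ty":0,"tz":0.02,"wx":0,"wy":0,"wz":0,"fingers":1},
  {"tx":0,"ty":0,"tz":0.02,"wx":0,"wy":0,"wz":0,"fingers":1},
  {"tx":0,"ty":0,"tz":0.02,"wx":0,"wy":0,"wz":0,"fingers":1},
  {"tx":0,"ty":0,"tz":0.015,"wx":0,"wy":0,"wz":0,"fingers":1},
  {"tx":0,"ty":0,"tz":0,"wx":0,"wy":0,"wz":0,"fingers":1},
  {"tx":0,"ty":0,"tz":0,"wx":0,"wy":0,"wz":0,"fingers":1},
])

```text
clock: 5.15
ee_pos: [0.513, -0.2151, 0.1492]
ee_rot: [-0.0, 0.998, 0.058, -0.0]
ft_force: [0.3, -0.8, -0.4]
width: 0.0124
grasp_force: 58.6
```

```bash
python3 go.py 513.1 -215.9 126 6.6; python3 -c "
from h import st; st()"
```

```text
t 5.2 at [ 513.  -215.1  149.2] psi 6.6 w 12.4 g 58.6 q [ 0.37  0.33 -0.11  1.95  0.05  0.87 -1.22]
shift mm [ 0.   0.9 23.2] n40 0.6 turn deg [-0.  0.  0.] | shift if turned first [-0.   0.8 23.2]
t 5.15 pos [ 0.513  -0.2151  0.1492] rot [ 0.993  0.115 -0.001  0.115 -0.993  0.    -0.001 -0.    -1.   ] w 0.0124 F [ 0.3 -0.8 -0.4] g 58.61126750707626 q [ 0.37  0.33 -0.11  1.95  0.05  0.87 -1.22]
```

play_rows([
  {"tx":0,"ty":0,"tz":0.015,"wx":0,"wy":0,"wz":0,"fingers":1},
  {"tx":0,"ty":0,"tz":0.008,"wx":0,"wy":0,"wz":0,"fingers":1},
  {"tx":0,"ty":0,"tz":0,"wx":0,"wy":0,"wz":0,"fingers":1},
  {"tx":0,"ty":0,"tz":0,"wx":0,"wy":0,"wz":0,"fingers":1},
  {"tx":0,"ty":0,"tz":0,"wx":0,"wy":0,"wz":0,"fingers":-0.5},
  {"tx":0,"ty":0,"tz":0,"wx":0,"wy":0,"wz":0,"fingers":-0.5},
  {"tx":0,"ty":0,"tz":0,"wx":0,"wy":0,"wz":0,"fingers":-0.5},
  {"tx":0,"ty":0,"tz":0,"wx":0,"wy":0,"wz":0,"fingers":-0.5},
])

```text
clock: 5.95
ee_pos: [0.5132, -0.2149, 0.1266]
ee_rot: [0.0, 0.998, 0.058, 0.0]
ft_force: [-0.2, -0.6, 0.1]
width: 0.0638
grasp_force: 0.0
```

play_rows([
  {"tx":0,"ty":0,"tz":-0.03,"wx":0,"wy":0,"wz":0,"fingers":-0.5},
  {"tx":0,"ty":0,"tz":-0.04,"wx":0,"wy":0,"wz":0,"fingers":-0.5},
  {"tx":0,"ty":0,"tz":-0.03,"wx":0,"wy":0,"wz":6.6,"fingers":-0.5},
  {"tx":-0.008,"ty":0.035,"tz":0,"wx":0,"wy":0,"wz":0,"fingers":-0.5},
  {"tx":-0.008,"ty":0.035,"tz":0,"wx":0,"wy":0,"wz":0,"fingers":-0.5},
  {"tx":-0.008,"ty":0.035,"tz":0,"wx":0,"wy":0,"wz":0,"fingers":-0.5},
  {"tx":-0.008,"ty":0.035,"tz":0,"wx":0,"wy":0,"wz":0,"fingers":-0.5},
  {"tx":0,"ty":0,"tz":0,"wx":0,"wy":0,"wz":0,"fingers":-0.5},
])

```text
clock: 6.75
ee_pos: [0.4789, -0.3599, 0.2263]
ee_rot: [0.001, 1.0, -0.003, -0.0]
ft_force: [-0.1, -0.6, -0.9]
width: 0.0641
grasp_force: 0.0
```

```bash
python3 -c "
from h import *
manip.observe()
"; python3 go.py 480.8 -357 124 0; python3 -c "
from h import *
f=grab('scene'); save(f,'a3'); meas('scene',f['P'],f['pixels'])" | egrep 'yellow|shift'
```

```text
t 6.8 at [ 478.9 -359.9  226.3] psi -0.3 w 64.1 g 0.0 q [ 0.54  0.31 -0.01  1.79  0.01  1.05 -1.04]
shift mm [  1.9  -3.1 102.3] n40 2.6 turn deg [ 0.1  0.  -0.3] | shift if turned first [  1.9  -2.9 102.3]
scene yellow 66 mean [ 512.8 -216.6  151.2] zmax 156 c 511.6 -216.0 long 12.9 short 11.7 longdir -63.3
scene yellow 91 mean [ 482.4 -357.4  157.8] zmax 162 c 481.1 -357.0 long 14.0 short 13.6 longdir 1.2
```

play_rows([
  {"tx":0.0019,"ty":-0.003,"tz":0.028,"wx":0,"wy":0,"wz":0,"fingers":-0.5},
  {"tx":0,"ty":0,"tz":0.035,"wx":0,"wy":0,"wz":0,"fingers":-0.5},
  {"tx":0,"ty":0,"tz":0.035,"wx":0,"wy":0,"wz":0,"fingers":-0.5},
  {"tx":0,"ty":0,"tz":0,"wx":0,"wy":0,"wz":0,"fingers":-0.5},
  {"tx":0,"ty":0,"tz":0,"wx":0,"wy":0,"wz":0,"fingers":-0.5},
  {"tx":0,"ty":0,"tz":0,"wx":0,"wy":0,"wz":0,"fingers":1},
  {"tx":0,"ty":0,"tz":0,"wx":0,"wy":0,"wz":0,"fingers":1},
  {"tx":0,"ty":0,"tz":0,"wx":0,"wy":0,"wz":0,"fingers":1},
])

```text
clock: 7.6
ee_pos: [0.4837, -0.3522, 0.1297]
ee_rot: [0.0, 1.0, 0.0, 0.001]
ft_force: [-0.6, -0.2, 0.3]
width: 0.0206
grasp_force: 0.0
```

play_rows([
  {"tx":0,"ty":0,"tz":0,"wx":0,"wy":0,"wz":0,"fingers":1},
  {"tx":0,"ty":0,"tz":0,"wx":0,"wy":0,"wz":0,"fingers":1},
  {"tx":0,"ty":0,"tz":0,"wx":0,"wy":0,"wz":0,"fingers":1},
])

```text
clock: 7.9
ee_pos: [0.4836, -0.3531, 0.1294]
ee_rot: [0.001, 1.0, -0.0, 0.001]
ft_force: [0.1, -4.6, 6.5]
width: 0.0123
grasp_force: 58.5
```

```bash
python3 go.py 480.8 -357 248 0
```

```text
t 7.9 at [ 483.6 -353.1  129.4] psi -0.0 w 12.3 g 58.5 q [ 0.54  0.41 -0.02  1.87  0.01  0.85 -1.06]
shift mm [  -2.6    4.1 -118.6] n40 3.0 turn deg [ 0.1 -0.1 -0. ] | shift if turned first [  -2.8    3.9 -118.6]
```

play_rows([
  {"tx":0,"ty":0,"tz":-0.02,"wx":0,"wy":0,"wz":0,"fingers":1},
  {"tx":0,"ty":0,"tz":-0.03,"wx":0,"wy":0,"wz":0,"fingers":1},
  {"tx":0,"ty":0,"tz":-0.03,"wx":0,"wy":0,"wz":0,"fingers":1},
  {"tx":0,"ty":0,"tz":-0.03,"wx":0,"wy":0,"wz":0,"fingers":1},
  {"tx":0,"ty":0,"tz":-0.01,"wx":0,"wy":0,"wz":-6.6,"fingers":1},
  {"tx":0,"ty":0,"tz":0,"wx":0,"wy":0,"wz":0,"fingers":1},
  {"tx":-0.006,"ty":-0.025,"tz":0,"wx":0,"wy":0,"wz":0,"fingers":1},
  {"tx":-0.006,"ty":-0.03,"tz":0,"wx":0,"wy":0,"wz":0,"fingers":1},
])

```text
clock: 8.7
ee_pos: [0.4639, -0.2986, 0.2469]
ee_rot: [-0.0, 0.998, 0.055, -0.001]
ft_force: [0.3, 1.4, -2.5]
width: 0.0118
grasp_force: 59.0
```

play_rows([
  {"tx":-0.006,"ty":-0.03,"tz":0,"wx":0,"wy":0,"wz":0,"fingers":1},
  {"tx":-0.006,"ty":-0.03,"tz":0,"wx":0,"wy":0,"wz":0,"fingers":1},
  {"tx":-0.006,"ty":-0.0184,"tz":0,"wx":0,"wy":0,"wz":0,"fingers":1},
  {"tx":0,"ty":0,"tz":0,"wx":0,"wy":0,"wz":0,"fingers":1},
  {"tx":0,"ty":0,"tz":0,"wx":0,"wy":0,"wz":0,"fingers":1},
  {"tx":0,"ty":0,"tz":0,"wx":0,"wy":0,"wz":0,"fingers":1},
])

```text
clock: 9.3
ee_pos: [0.438, -0.2238, 0.2481]
ee_rot: [0.0, 0.998, 0.057, -0.0]
ft_force: [-0.6, 0.8, -1.9]
width: 0.0122
grasp_force: 59.0
```

```bash
python3 go.py 438.6 -224 250 6.6; python3 rod.py
```

```text
t 9.3 at [ 438.  -223.8  248.1] psi 6.5 w 12.2 g 59.0 q [ 0.44  0.11 -0.1   1.98  0.01  1.05 -1.13]
shift mm [ 0.6  0.3 -1.9] n40 0.0 turn deg [-0.   0.  -0.1] | shift if turned first [ 0.5  0.3 -1.9]
tcp [ 438.  -223.8  248.1]
top 90 64 [ 455.9 -220.4   95.5] [23. 32. 11.]
scene 90 233 [ 444.9 -224.4   93.8] [46. 36.  8.]
scene 130 61 [ 439.3 -227.1  140.2] [ 8. 14. 20.]
scene 150 62 [ 439.1 -227.1  160.3] [11. 14. 18.]
scene 170 67 [ 439.  -226.5  179.7] [ 9. 14. 19.]
scene 190 75 [ 439.  -226.4  200.4] [10. 14. 20.]
scene 210 73 [ 438.5 -226.7  220.1] [11. 13. 20.]
scene 230 55 [ 439.5 -224.3  238.3] [15. 20. 20.]
scene 250 213 [ 444.8 -224.4  261.1] [18. 40. 20.]
```

play_rows([
  {"tx":0.0005,"ty":-0.001,"tz":0.01,"wx":0,"wy":0,"wz":0,"fingers":1},
  {"tx":0,"ty":0,"tz":0.015,"wx":0,"wy":0,"wz":0,"fingers":1},
  {"tx":0,"ty":0,"tz":0.02,"wx":0,"wy":0,"wz":0,"fingers":1},
  {"tx":0,"ty":0,"tz":0.02,"wx":0,"wy":0,"wz":0,"fingers":1},
  {"tx":0,"ty":0,"tz":0.02,"wx":0,"wy":0,"wz":0,"fingers":1},
  {"tx":0,"ty":0,"tz":0.015,"wx":0,"wy":0,"wz":0,"fingers":1},
  {"tx":0,"ty":0,"tz":0,"wx":0,"wy":0,"wz":0,"fingers":1},
  {"tx":0,"ty":0,"tz":0,"wx":0,"wy":0,"wz":0,"fingers":1},
])

```text
clock: 10.2
ee_pos: [0.4382, -0.2219, 0.1481]
ee_rot: [-0.0, 0.998, 0.058, -0.0]
ft_force: [0.3, -0.4, -0.5]
width: 0.0125
grasp_force: 58.9
```

```bash
python3 go.py 438.6 -223 126 6.6; python3 -c "
from h import st; st()"
```

```text
t 10.2 at [ 438.2 -221.9  148.1] psi 6.6 w 12.5 g 58.9 q [ 0.43  0.23 -0.11  2.09  0.03  0.83 -1.15]
shift mm [ 0.3  1.1 22.1] n40 0.6 turn deg [-0.  0.  0.] | shift if turned first [ 0.2  1.1 22.1]
t 10.2 pos [ 0.4382 -0.2219  0.1481] rot [ 0.993  0.115 -0.001  0.115 -0.993  0.    -0.001 -0.    -1.   ] w 0.0125 F [ 0.3 -0.4 -0.5] g 58.86161148548126 q [ 0.43  0.23 -0.11  2.09  0.03  0.83 -1.15]
```

play_rows([
  {"tx":0,"ty":0,"tz":0.014,"wx":0,"wy":0,"wz":0,"fingers":1},
  {"tx":0,"ty":0,"tz":0.008,"wx":0,"wy":0,"wz":0,"fingers":1},
  {"tx":0,"ty":0,"tz":0,"wx":0,"wy":0,"wz":0,"fingers":1},
  {"tx":0,"ty":0,"tz":0,"wx":0,"wy":0,"wz":0,"fingers":1},
  {"tx":0,"ty":0,"tz":0,"wx":0,"wy":0,"wz":0,"fingers":-0.5},
  {"tx":0,"ty":0,"tz":0,"wx":0,"wy":0,"wz":0,"fingers":-0.5},
  {"tx":0,"ty":0,"tz":0,"wx":0,"wy":0,"wz":0,"fingers":-0.5},
  {"tx":0,"ty":0,"tz":0,"wx":0,"wy":0,"wz":0,"fingers":-0.5},
])

```text
clock: 11.0
ee_pos: [0.4384, -0.2219, 0.1265]
ee_rot: [0.0, 0.998, 0.058, 0.0]
ft_force: [0.1, -0.9, 0.5]
width: 0.0643
grasp_force: 0.0
```

play_rows([
  {"tx":0,"ty":0,"tz":-0.03,"wx":0,"wy":0,"wz":0,"fingers":-0.5},
  {"tx":0,"ty":0,"tz":-0.04,"wx":0,"wy":0,"wz":0,"fingers":-0.5},
  {"tx":0,"ty":0,"tz":-0.03,"wx":0,"wy":0,"wz":-8.0,"fingers":-0.5},
  {"tx":0,"ty":-0.04,"tz":0,"wx":0,"wy":0,"wz":-8,"fingers":-0.5},
  {"tx":0,"ty":-0.04,"tz":0,"wx":0,"wy":0,"wz":-8,"fingers":-0.5},
  {"tx":0.01,"ty":-0.03,"tz":0,"wx":0,"wy":0,"wz":-8,"fingers":-0.5},
  {"tx":0.02,"ty":-0.02,"tz":0,"wx":0,"wy":0,"wz":-8,"fingers":-0.5},
  {"tx":0.02,"ty":-0.02,"tz":0,"wx":0,"wy":0,"wz":-8,"fingers":-0.5},
])

```text
clock: 11.8
ee_pos: [0.4085, -0.0578, 0.2267]
ee_rot: [0.0, 0.887, 0.461, 0.0]
ft_force: [0.5, -1.3, 0.0]
width: 0.0642
grasp_force: 0.0
```

```bash
python3 go.py 576 213 200 100; python3 -c "
from h import *
for n in('top','scene'):
    f=grab(n); save(f,'a4'+n); meas(n,f['P'],f['pixels'])"|grep -v 'wood 9\|box'
```

```text
t 11.8 at [408.5 -57.8 226.7] psi 55.0 w 64.2 g 0.0 q [ 0.3   0.01 -0.31  2.15  0.    0.99 -0.63]
shift mm [317.9 -18.4  26.8] n40 8.0 turn deg [  0.1   0.  -45. ] | shift if turned first [237.6 212.   26.7]
top orange 3205 mean [ 808.3 -507.6  102.1] zmax 110 c 799.9 -512.5 long 216.2 short 102.2 longdir -89.1
top orange 359 mean [562.7 407.6 100.9] zmax 107 c 563.7 406.7 long 45.6 short 45.6 longdir -86.6
top orange 353 mean [463.4 431.4 100.8] zmax 109 c 464.0 431.7 long 46.0 short 44.5 longdir 7.4
top yellow 20 mean [ 510.3 -212.4  152.8] zmax 159 c 510.3 -213.0 long 13.9 short 10.9 longdir -78.4
top yellow 21 mean [ 434.3 -220.7  154.2] zmax 161 c 434.7 -220.8 long 11.8 short 10.6 longdir -57.6
top dark 202 mean [525.6 323.   60.6] zmax 68 c 525.8 323.6 long 38.2 short 37.9 longdir 19.9
top dark 208 mean [465.5 207.   60. ] zmax 68 c 465.6 207.6 long 38.9 short 37.6 longdir -43.9
top wood 249 mean [ 793.5 -405.8   52. ] zmax 68 c 794.6 -404.7 long 112.2 short 6.6 longdir 11.6
top wood 484 mean [575.2 213.6  60.2] zmax 68 c 575.6 214.1 long 56.2 short 46.3 longdir -80.0
top wood 
[... 392 characters left out ...]
scene yellow 71 mean [ 438.  -224.5  151.1] zmax 156 c 436.5 -223.6 long 14.6 short 13.3 longdir -53.3
scene yellow 66 mean [ 512.8 -216.4  151.1] zmax 155 c 511.7 -216.1 long 12.4 short 12.3 longdir 43.0
scene dark 149 mean [529.8 317.2  58.3] zmax 63 c 527.5 319.2 long 41.8 short 34.9 longdir -53.7
scene dark 161 mean [469.8 200.9  59. ] zmax 64 c 467.1 203.0 long 37.8 short 35.5 longdir -16.6
scene wood 593 mean [580.2 205.7  55.7] zmax 64 c 576.7 211.5 long 58.0 short 47.0 longdir -80.9
scene wood 1603 mean [ 484.6 -357.3   44.1] zmax 49 c 480.6 -357.0 long 132.8 short 43.7 longdir -0.6
scene holder 588 mean [ 477.7 -222.9   93.1] zmax 104 c 475.0 -221.3 long 107.0 short 31.0 longdir 6.1
```

play_rows([
  {"tx":0,"ty":0,"tz":0,"wx":0,"wy":0,"wz":-8,"fingers":-1},
  {"tx":0,"ty":0,"tz":0,"wx":0,"wy":0,"wz":-8,"fingers":-1},
  {"tx":0,"ty":0,"tz":0,"wx":0,"wy":0,"wz":-8,"fingers":-1},
  {"tx":0,"ty":0,"tz":0,"wx":0,"wy":0,"wz":-8,"fingers":-1},
  {"tx":0,"ty":0,"tz":0,"wx":0,"wy":0,"wz":-8,"fingers":-1},
  {"tx":0,"ty":0,"tz":0,"wx":0,"wy":0,"wz":-4.6,"fingers":-1},
  {"tx":0.03,"ty":0.026,"tz":0,"wx":0,"wy":0,"wz":0,"fingers":-1},
  {"tx":0.03,"ty":0.026,"tz":0,"wx":0,"wy":0,"wz":0,"fingers":-1},
])

```text
clock: 12.7
ee_pos: [0.4507, 0.0083, 0.2267]
ee_rot: [0.0, 0.65, 0.76, 0.0]
ft_force: [0.9, -0.3, 0.1]
width: 0.0854
grasp_force: 0.0
```

play_rows([
  {"tx":0.03,"ty":0.026,"tz":0.006,"wx":0,"wy":0,"wz":0,"fingers":-1},
  {"tx":0.03,"ty":0.026,"tz":0.006,"wx":0,"wy":0,"wz":0,"fingers":-1},
  {"tx":0.03,"ty":0.026,"tz":0.006,"wx":0,"wy":0,"wz":0,"fingers":-1},
  {"tx":0.03,"ty":0.026,"tz":0.006,"wx":0,"wy":0,"wz":0,"fingers":-1},
  {"tx":0.03,"ty":0.026,"tz":0.003,"wx":0,"wy":0,"wz":0,"fingers":-1},
  {"tx":0,"ty":0,"tz":0,"wx":0,"wy":0,"wz":0,"fingers":-1},
  {"tx":0,"ty":0,"tz":0,"wx":0,"wy":0,"wz":0,"fingers":-1},
])

```text
clock: 13.4
ee_pos: [0.5545, 0.1776, 0.1987]
ee_rot: [-0.0, 0.648, 0.762, -0.0]
ft_force: [-0.4, -0.7, 0.3]
width: 0.0852
grasp_force: 0.0
```

```bash
python3 go.py 576 212.9 32 99.6
```

```text
t 13.4 at [554.5 177.6 198.7] psi 99.2 w 85.2 g 0.0 q [-0.04  0.34 -0.46  1.83  0.18  1.01 -0.42]
shift mm [ 31.3  27.1 166.7] n40 4.3 turn deg [-0.1 -0.  -0.4] | shift if turned first [ 31.2  27.1 166.7]
```

play_rows([
  {"tx":0.0156,"ty":0.0136,"tz":0,"wx":0,"wy":0,"wz":-0.4,"fingers":-1},
  {"tx":0.0157,"ty":0.0135,"tz":0.02,"wx":0,"wy":0,"wz":0,"fingers":-1},
  {"tx":0,"ty":0,"tz":0.04,"wx":0,"wy":0,"wz":0,"fingers":-1},
  {"tx":0,"ty":0,"tz":0.03,"wx":0,"wy":0,"wz":0,"fingers":-1},
  {"tx":0,"ty":0,"tz":0,"wx":0,"wy":0,"wz":0,"fingers":-1},
  {"tx":0,"ty":0,"tz":0,"wx":0,"wy":0,"wz":0,"fingers":-1},
])

```text
clock: 14.0
ee_pos: [0.5762, 0.2118, 0.1101]
ee_rot: [0.0, 0.646, 0.763, -0.0]
ft_force: [1.0, 0.3, 0.4]
width: 0.0856
grasp_force: 0.0
```

```bash
python3 go.py 576 212.9 32 99.6;python3 -c "
from h import *
for n in('top','scene'):
    f=grab(n); save(f,'a5'+n); meas(n,f['P'],f['pixels'])"|grep 'dark\|wood'; python3 -c "
import cv2;f=cv2.imread('pics/a5scene.png')
cv2.imwrite('pics/a5c.png',cv2.resize(f[60:260,270:500],None,fx=2.5,fy=2.5))"
```

```text
t 14.0 at [576.2 211.8 110.1] psi 99.5 w 85.6 g 0.0 q [-0.12  0.49 -0.44  1.83  0.26  0.88 -0.51]
shift mm [ 1.2 -0.  78.1] n40 2.0 turn deg [-0.   0.  -0.1] | shift if turned first [ 1.1 -0.  78.1]
top dark 168 mean [523.7 325.2  60.8] zmax 70 c 523.8 325.7 long 38.5 short 30.3 longdir 41.7
top wood 73 mean [ 833.8 -397.8   51. ] zmax 68 c 834.0 -397.5 long 32.4 short 5.8 longdir 6.0
top wood 161 mean [ 777.1 -409.3   51.4] zmax 68 c 776.6 -409.8 long 76.5 short 5.3 longdir 11.7
top wood 995 mean [ 478.  -354.2   44.9] zmax 55 c 478.3 -355.0 long 130.0 short 47.5 longdir -1.7
scene dark 86 mean [530.  309.3  58. ] zmax 62 c 529.1 308.7 long 34.7 short 18.1 longdir 5.2
scene dark 160 mean [470.  201.   59.1] zmax 63 c 468.8 202.5 long 36.7 short 36.6 longdir -81.6
scene wood 591 mean [580.2 206.   55.7] zmax 64 c 576.9 212.1 long 60.1 short 47.1 longdir -81.3
scene wood 1591 mean [ 484.3 -357.2   44.1] zmax 49 c 481.1 -357.0 long 131.9 short 43.7 longdir -0.6
```

View pics/a5c.png

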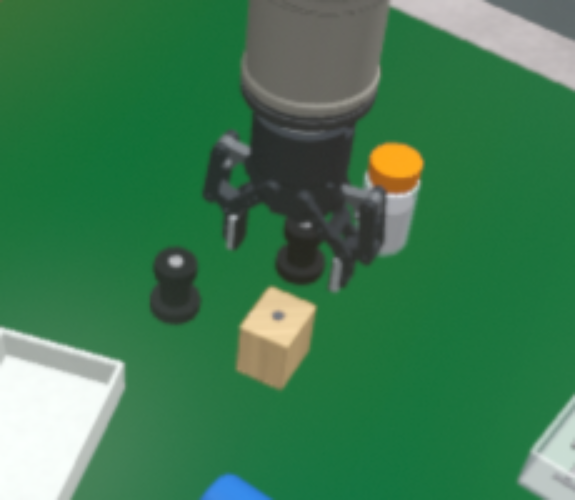

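The open fingers at (235,230) and (340,275) are above and aligned with the block at (278,325), and nothing has been knocked yet. I descend and grip.

play_rows([
  {"tx":0.001,"ty":0,"tz":0.028,"wx":0,"wy":0,"wz":0,"fingers":-1},
  {"tx":0,"ty":0,"tz":0.03,"wx":0,"wy":0,"wz":0,"fingers":-1},
  {"tx":0,"ty":0,"tz":0.02,"wx":0,"wy":0,"wz":0,"fingers":-1},
  {"tx":0,"ty":0,"tz":0,"wx":0,"wy":0,"wz":0,"fingers":-1},
  {"tx":0,"ty":0,"tz":0,"wx":0,"wy":0,"wz":0,"fingers":1},
  {"tx":0,"ty":0,"tz":0,"wx":0,"wy":0,"wz":0,"fingers":1},
  {"tx":0,"ty":0,"tz":0,"wx":0,"wy":0,"wz":0,"fingers":1},
  {"tx":0,"ty":0,"tz":0,"wx":0,"wy":0,"wz":0,"fingers":1},
])

```text
clock: 14.9
ee_pos: [0.577, 0.2141, 0.0332]
ee_rot: [0.001, 0.645, 0.764, 0.001]
ft_force: [-0.9, -2.2, 11.9]
width: 0.0449
grasp_force: 60.9
```

```bash
python3 go.py 515.3 -44.9 132 110; python3 -c "
from h import *; st()"
```

```text
t 14.9 at [577.  214.1  33.2] psi 99.6 w 44.9 g 60.9 q [-0.16  0.59 -0.4   1.87  0.33  0.74 -0.57]
shift mm [-245.1 -103.8  -99.1] n40 7.1 turn deg [  0.1  -0.  -10.4] | shift if turned first [-222.3 -146.5  -98.8]
t 14.9 pos [0.577  0.2141 0.0332] rot [-0.167  0.986  0.002  0.986  0.167  0.001  0.     0.003 -1.   ] w 0.0449 F [-0.9 -2.2 11.9] g 60.853378772735596 q [-0.16  0.59 -0.4   1.87  0.33  0.74 -0.57]
```

play_rows([
  {"tx":0,"ty":0,"tz":-0.02,"wx":0,"wy":0,"wz":0,"fingers":1},
  {"tx":0,"ty":0,"tz":-0.03,"wx":0,"wy":0,"wz":0,"fingers":1},
  {"tx":0,"ty":0,"tz":-0.03,"wx":0,"wy":0,"wz":-5.2,"fingers":1},
  {"tx":0,"ty":0,"tz":-0.02,"wx":0,"wy":0,"wz":-5.2,"fingers":1},
  {"tx":-0.022,"ty":-0.0145,"tz":0,"wx":0,"wy":0,"wz":0,"fingers":1},
  {"tx":-0.03,"ty":-0.02,"tz":0,"wx":0,"wy":0,"wz":0,"fingers":1},
  {"tx":-0.03,"ty":-0.02,"tz":0,"wx":0,"wy":0,"wz":0,"fingers":1},
  {"tx":-0.03,"ty":-0.02,"tz":0,"wx":0,"wy":0,"wz":0,"fingers":1},
])

```text
clock: 15.7
ee_pos: [0.5441, 0.0818, 0.1323]
ee_rot: [0.001, 0.573, 0.819, 0.0]
ft_force: [0.7, -0.7, 0.0]
width: 0.0456
grasp_force: 61.8
```

play_rows([
  {"tx":-0.03,"ty":-0.02,"tz":0,"wx":0,"wy":0,"wz":0,"fingers":1},
  {"tx":-0.03,"ty":-0.02,"tz":0,"wx":0,"wy":0,"wz":0,"fingers":1},
  {"tx":-0.03,"ty":-0.02,"tz":0,"wx":0,"wy":0,"wz":0,"fingers":1},
  {"tx":-0.02,"ty":-0.012,"tz":0,"wx":0,"wy":0,"wz":0,"fingers":1},
  {"tx":0,"ty":0,"tz":0,"wx":0,"wy":0,"wz":0,"fingers":1},
  {"tx":0,"ty":0,"tz":0,"wx":0,"wy":0,"wz":0,"fingers":1},
  {"tx":0,"ty":0,"tz":0,"wx":0,"wy":0,"wz":0,"fingers":1},
])

```text
clock: 16.4
ee_pos: [0.5147, -0.0439, 0.1319]
ee_rot: [0.0, 0.573, 0.82, 0.0]
ft_force: [-0.2, 0.1, -0.6]
width: 0.0452
grasp_force: 61.8
```

```bash
python3 go.py 515.3 -44.9 38 110
```

```text
t 16.4 at [514.7 -43.9 131.9] psi 110.1 w 45.2 g 61.8 q [ 0.35  0.32 -0.46  2.03  0.19  0.83  0.13]
shift mm [-1.1  0.1 93.9] n40 2.3 turn deg [0.1 0.  0.1] | shift if turned first [-1.1  0.2 93.9]
```

play_rows([
  {"tx":-0.001,"ty":0,"tz":0.02,"wx":0,"wy":0,"wz":0,"fingers":1},
  {"tx":0,"ty":0,"tz":0.03,"wx":0,"wy":0,"wz":0,"fingers":1},
  {"tx":0,"ty":0,"tz":0.02,"wx":0,"wy":0,"wz":0,"fingers":1},
  {"tx":0,"ty":0,"tz":0.012,"wx":0,"wy":0,"wz":0,"fingers":1},
  {"tx":0,"ty":0,"tz":0.008,"wx":0,"wy":0,"wz":0,"fingers":1},
  {"tx":0,"ty":0,"tz":0.003,"wx":0,"wy":0,"wz":0,"fingers":1},
  {"tx":0,"ty":0,"tz":0,"wx":0,"wy":0,"wz":0,"fingers":1},
  {"tx":0,"ty":0,"tz":0,"wx":0,"wy":0,"wz":0,"fingers":1},
])

```text
clock: 17.2
ee_pos: [0.5151, -0.0458, 0.0391]
ee_rot: [0.0, 0.573, 0.819, 0.0]
ft_force: [0.4, -0.4, -1.0]
width: 0.0451
grasp_force: 61.8
```

```bash
python3 -c "
from h import *; st()"; python3 go.py 515.3 -44.9 37 110
```

```text
t 17.2 pos [ 0.5151 -0.0458  0.0391] rot [-0.342  0.94   0.001  0.94   0.342 -0.    -0.     0.001 -1.   ] w 0.0451 F [ 0.4 -0.4 -1. ] g 61.78311109542847 q [ 0.3   0.47 -0.4   2.09  0.3   0.64  0.04]
t 17.2 at [515.1 -45.8  39.1] psi 110.0 w 45.1 g 61.8 q [ 0.3   0.47 -0.4   2.09  0.3   0.64  0.04]
shift mm [0.8 0.5 2.1] n40 0.1 turn deg [0.1 0.  0. ] | shift if turned first [0.8 0.5 2.1]
```

play_rows([
  {"tx":0,"ty":0,"tz":0.0015,"wx":0,"wy":0,"wz":0,"fingers":1},
  {"tx":0,"ty":0,"tz":0,"wx":0,"wy":0,"wz":0,"fingers":1},
  {"tx":0,"ty":0,"tz":0,"wx":0,"wy":0,"wz":0,"fingers":-0.6},
  {"tx":0,"ty":0,"tz":0,"wx":0,"wy":0,"wz":0,"fingers":-0.6},
  {"tx":0,"ty":0,"tz":0,"wx":0,"wy":0,"wz":0,"fingers":-0.6},
  {"tx":0,"ty":0,"tz":-0.02,"wx":0,"wy":0,"wz":0,"fingers":-0.6},
  {"tx":0,"ty":0,"tz":-0.04,"wx":0,"wy":0,"wz":0,"fingers":-0.6},
  {"tx":0,"ty":0,"tz":-0.04,"wx":0,"wy":0,"wz":0,"fingers":-0.6},
])

```text
clock: 18.0
ee_pos: [0.514, -0.0456, 0.1376]
ee_rot: [-0.001, 0.573, 0.819, -0.0]
ft_force: [1.3, -0.6, 0.2]
width: 0.0684
grasp_force: 0.0
```

play_rows([
  {"tx":0.036,"ty":0.006,"tz":0,"wx":0,"wy":0,"wz":0,"fingers":-0.8},
  {"tx":0.036,"ty":0.006,"tz":0,"wx":0,"wy":0,"wz":0,"fingers":-0.8},
  {"tx":0.036,"ty":0.006,"tz":0,"wx":0,"wy":0,"wz":0,"fingers":-0.8},
  {"tx":0.036,"ty":0.006,"tz":0,"wx":0,"wy":0,"wz":0,"fingers":-0.8},
  {"tx":0.036,"ty":0.006,"tz":0,"wx":0,"wy":0,"wz":0,"fingers":-0.8},
  {"tx":0,"ty":0,"tz":0,"wx":0,"wy":0,"wz":0,"fingers":-0.8},
  {"tx":0,"ty":0,"tz":0,"wx":0,"wy":0,"wz":0,"fingers":-0.8},
])

```text
clock: 18.7
ee_pos: [0.481, 0.1341, 0.1368]
ee_rot: [-0.0, 0.573, 0.82, -0.0]
ft_force: [-0.5, -0.3, -0.4]
width: 0.077
grasp_force: 0.0
```

```bash
python3 go.py 467 205 34 110; python3 -c "
from h import *
for n in('top','scene'):
    f=grab(n); save(f,'a6'+n); meas(n,f['P'],f['pixels'])"|grep 'dark\|wood'; python3 -c "
import cv2;f=cv2.imread('pics/a6scene.png')
cv2.imwrite('pics/a6c.png',cv2.resize(f[100:300,220:460],None,fx=2.5,fy=2.5))"
```

```text
t 18.7 at [481.  134.1 136.8] psi 110.1 w 77.0 g 0.0 q [ 0.07  0.3  -0.55  2.06  0.21  0.83 -0.25]
shift mm [ 71.4  11.3 102.8] n40 3.1 turn deg [-0.  -0.   0.1] | shift if turned first [ 71.4  11.1 102.8]
top dark 204 mean [525.4 322.8  60.6] zmax 70 c 525.8 323.5 long 38.8 short 37.1 longdir 30.7
top wood 228 mean [ 793.8 -405.6   51.9] zmax 68 c 794.2 -405.4 long 112.6 short 5.0 longdir 11.4
top wood 421 mean [514.5 -44.7  63.5] zmax 68 c 515.0 -45.0 long 56.3 short 44.6 longdir -69.7
top wood 1000 mean [ 477.8 -354.2   44.9] zmax 54 c 478.5 -355.4 long 129.8 short 47.7 longdir -0.3
scene dark 150 mean [529.9 317.3  58.3] zmax 62 c 526.9 320.4 long 41.5 short 34.9 longdir -53.6
scene dark 144 mean [470.5 199.2  58.9] zmax 64 c 468.3 202.6 long 38.4 short 33.5 longdir 17.8
scene wood 741 mean [522.1 -52.4  59. ] zmax 67 c 517.8 -47.9 long 56.8 short 46.1 longdir -71.2
scene wood 1602 mean [ 484.5 -357.3   44. ] zmax 49 c 480.8 -357.1 long 132.6 short 43.6 longdir -0.7
```

View pics/a6c.png

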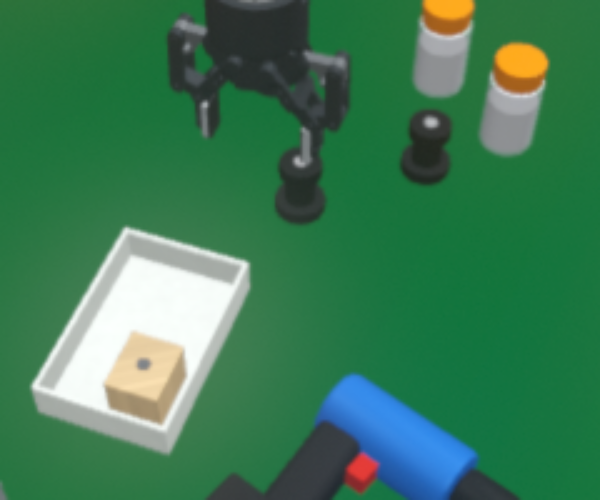

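The block stands flat in the box at (145,375), and the near bollard at (300,185) hasn't moved. I continue to that bollard.

play_rows([
  {"tx":0.036,"ty":0.006,"tz":0,"wx":0,"wy":0,"wz":0,"fingers":-0.8},
  {"tx":0.035,"ty":0.005,"tz":0,"wx":0,"wy":0,"wz":0,"fingers":-0.8},
  {"tx":0,"ty":0,"tz":0,"wx":0,"wy":0,"wz":0,"fingers":-0.8},
  {"tx":0,"ty":0,"tz":0.03,"wx":0,"wy":0,"wz":0,"fingers":-0.8},
  {"tx":0,"ty":0,"tz":0.04,"wx":0,"wy":0,"wz":0,"fingers":-0.8},
  {"tx":0,"ty":0,"tz":0.025,"wx":0,"wy":0,"wz":0,"fingers":-0.8},
  {"tx":0,"ty":0,"tz":0.008,"wx":0,"wy":0,"wz":0,"fingers":-0.8},
  {"tx":0,"ty":0,"tz":0,"wx":0,"wy":0,"wz":0,"fingers":-0.8},
])

```text
clock: 19.6
ee_pos: [0.4671, 0.203, 0.0332]
ee_rot: [-0.0, 0.574, 0.819, -0.001]
ft_force: [0.2, 0.2, 0.2]
width: 0.0767
grasp_force: 0.0
```

play_rows([
  {"tx":0,"ty":0,"tz":0,"wx":0,"wy":0,"wz":0,"fingers":1},
  {"tx":0,"ty":0,"tz":0,"wx":0,"wy":0,"wz":0,"fingers":1},
  {"tx":0,"ty":0,"tz":0,"wx":0,"wy":0,"wz":0,"fingers":1},
  {"tx":0,"ty":0,"tz":0,"wx":0,"wy":0,"wz":0,"fingers":1},
  {"tx":0,"ty":0,"tz":0,"wx":0,"wy":0,"wz":0,"fingers":1},
])

```text
clock: 20.1
ee_pos: [0.468, 0.2042, 0.0352]
ee_rot: [0.001, 0.573, 0.819, 0.001]
ft_force: [-2.9, -1.7, 13.0]
width: 0.0381
grasp_force: 58.6
```

```bash
python3 go.py 495.6 9.2 134 110
```

```text
t 20.1 at [468.  204.2  35.2] psi 110.0 w 38.1 g 58.6 q [-0.13  0.48 -0.5   2.1   0.37  0.65 -0.53]
shift mm [-192.7  -40.6  -98.8] n40 5.5 turn deg [0.1 0.  0. ] | shift if turned first [-192.7  -40.7  -98.8]
```

play_rows([
  {"tx":0,"ty":0,"tz":-0.02,"wx":0,"wy":0,"wz":0,"fingers":1},
  {"tx":0,"ty":0,"tz":-0.03,"wx":0,"wy":0,"wz":0,"fingers":1},
  {"tx":0,"ty":0,"tz":-0.03,"wx":0,"wy":0,"wz":0,"fingers":1},
  {"tx":-0.01,"ty":-0.002,"tz":-0.02,"wx":0,"wy":0,"wz":0,"fingers":1},
  {"tx":-0.03,"ty":-0.0065,"tz":0,"wx":0,"wy":0,"wz":0,"fingers":1},
  {"tx":-0.033,"ty":-0.007,"tz":0,"wx":0,"wy":0,"wz":0,"fingers":1},
  {"tx":-0.033,"ty":-0.007,"tz":0,"wx":0,"wy":0,"wz":0,"fingers":1},
  {"tx":-0.033,"ty":-0.007,"tz":0,"wx":0,"wy":0,"wz":0,"fingers":1},
])

```text
clock: 20.9
ee_pos: [0.4873, 0.0619, 0.1347]
ee_rot: [0.001, 0.573, 0.819, 0.0]
ft_force: [0.8, -0.2, -0.8]
width: 0.0379
grasp_force: 60.4
```

play_rows([
  {"tx":-0.033,"ty":-0.007,"tz":0,"wx":0,"wy":0,"wz":0,"fingers":1},
  {"tx":-0.0207,"ty":-0.0041,"tz":0,"wx":0,"wy":0,"wz":0,"fingers":1},
  {"tx":0,"ty":0,"tz":0,"wx":0,"wy":0,"wz":0,"fingers":1},
  {"tx":0,"ty":0,"tz":0,"wx":0,"wy":0,"wz":0,"fingers":1},
  {"tx":0,"ty":0,"tz":0,"wx":0,"wy":0,"wz":0,"fingers":1},
])

```text
clock: 21.4
ee_pos: [0.4951, 0.0099, 0.1343]
ee_rot: [0.0, 0.573, 0.82, 0.0]
ft_force: [-0.3, -0.2, -0.9]
width: 0.0384
grasp_force: 60.4
```

```bash
python3 go.py 495.6 9.2 40 110
```

```text
t 21.4 at [495.1   9.9 134.3] psi 110.1 w 38.4 g 60.4 q [ 0.29  0.29 -0.5   2.07  0.19  0.82  0.02]
shift mm [-0.9  0.2 94.3] n40 2.4 turn deg [ 0.  -0.   0.1] | shift if turned first [-0.9  0.2 94.3]
```

play_rows([
  {"tx":-0.001,"ty":0,"tz":0.02,"wx":0,"wy":0,"wz":0,"fingers":1},
  {"tx":0,"ty":0,"tz":0.03,"wx":0,"wy":0,"wz":0,"fingers":1},
  {"tx":0,"ty":0,"tz":0.02,"wx":0,"wy":0,"wz":0,"fingers":1},
  {"tx":0,"ty":0,"tz":0.012,"wx":0,"wy":0,"wz":0,"fingers":1},
  {"tx":0,"ty":0,"tz":0.008,"wx":0,"wy":0,"wz":0,"fingers":1},
  {"tx":0,"ty":0,"tz":0.005,"wx":0,"wy":0,"wz":0,"fingers":1},
  {"tx":0,"ty":0,"tz":0,"wx":0,"wy":0,"wz":0,"fingers":1},
  {"tx":0,"ty":0,"tz":0,"wx":0,"wy":0,"wz":0,"fingers":1},
])

```text
clock: 22.2
ee_pos: [0.4959, 0.0083, 0.0394]
ee_rot: [0.0, 0.573, 0.819, 0.0]
ft_force: [-0.2, 0.5, -1.4]
width: 0.0382
grasp_force: 61.1
```

play_rows([
  {"tx":0,"ty":0,"tz":0,"wx":0,"wy":0,"wz":0,"fingers":-0.6},
  {"tx":0,"ty":0,"tz":0,"wx":0,"wy":0,"wz":0,"fingers":-0.6},
  {"tx":0,"ty":0,"tz":0,"wx":0,"wy":0,"wz":0,"fingers":-0.6},
  {"tx":0,"ty":0,"tz":-0.02,"wx":0,"wy":0,"wz":0,"fingers":-0.6},
  {"tx":0,"ty":0,"tz":-0.04,"wx":0,"wy":0,"wz":0,"fingers":-0.6},
  {"tx":0,"ty":0,"tz":-0.04,"wx":0,"wy":0,"wz":0,"fingers":-0.8},
  {"tx":0.035,"ty":0.017,"tz":0,"wx":0,"wy":0,"wz":0,"fingers":-0.8},
  {"tx":0.035,"ty":0.017,"tz":0,"wx":0,"wy":0,"wz":0,"fingers":-0.8},
])

```text
clock: 23.0
ee_pos: [0.5044, 0.0853, 0.1405]
ee_rot: [0.001, 0.575, 0.818, 0.001]
ft_force: [0.7, -0.3, -0.3]
width: 0.0764
grasp_force: 0.0
```

play_rows([
  {"tx":0.035,"ty":0.017,"tz":0,"wx":0,"wy":0,"wz":0,"fingers":-0.8},
  {"tx":0.035,"ty":0.017,"tz":0,"wx":0,"wy":0,"wz":0,"fingers":-0.8},
  {"tx":0.035,"ty":0.017,"tz":0,"wx":0,"wy":0,"wz":0,"fingers":-0.8},
  {"tx":0.035,"ty":0.017,"tz":0,"wx":0,"wy":0,"wz":0,"fingers":-0.8},
  {"tx":0,"ty":0,"tz":0,"wx":0,"wy":0,"wz":0,"fingers":-0.8},
  {"tx":0,"ty":0,"tz":0,"wx":0,"wy":0,"wz":0,"fingers":-0.8},
  {"tx":0,"ty":0,"tz":0,"wx":0,"wy":0,"wz":0,"fingers":-0.8},
])

```text
clock: 23.7
ee_pos: [0.5193, 0.2393, 0.1387]
ee_rot: [0.0, 0.574, 0.819, -0.0]
ft_force: [-0.1, -0.9, 0.0]
width: 0.077
grasp_force: 0.0
```

```bash
python3 go.py 526.7 321.3 34 110; sed -i 's/(y>.1)/(y>-.1)\&(x<.6)/' h.py; python3 -c "
from h import *
for n in('top','scene'):
    f=grab(n); save(f,'a7'+n); meas(n,f['P'],f['pixels'])"|grep 'dark\|wood'; python3 -c "
import cv2;f=cv2.imread('pics/a7scene.png')
cv2.imwrite('pics/a7c.png',cv2.resize(f[80:300,220:480],None,fx=2.5,fy=2.5))"
```

```text
t 23.7 at [519.3 239.3 138.7] psi 110.0 w 77.0 g 0.0 q [-0.09  0.42 -0.56  1.9   0.28  0.9  -0.44]
shift mm [ 74.6  35.  104.7] n40 3.3 turn deg [-0.  0. -0.] | shift if turned first [ 74.5  35.  104.7]
top dark 196 mean [494.2  13.   64.6] zmax 70 c 494.6 13.0 long 36.7 short 36.5 longdir 1.7
top wood 70 mean [ 834.9 -397.5   51.6] zmax 67 c 834.7 -397.6 long 30.9 short 4.1 longdir 10.0
top wood 158 mean [ 778.1 -408.8   51.9] zmax 68 c 777.2 -408.7 long 76.5 short 5.1 longdir 11.5
top wood 426 mean [514.8 -44.3  63.5] zmax 68 c 515.2 -45.1 long 56.8 short 44.7 longdir -70.0
top wood 1014 mean [ 478.1 -354.    45. ] zmax 54 c 478.4 -354.9 long 130.0 short 46.6 longdir -1.3
scene dark 145 mean [530.5 316.7  58.5] zmax 62 c 528.4 319.6 long 37.2 short 37.2 longdir 54.9
scene dark 36 mean [509.4  -0.7  56.4] zmax 63 c 508.7 -1.6 long 26.7 short 6.1 longdir 47.2
scene wood 757 mean [522.  -51.8  59.1] zmax 67 c 517.4 -47.8 long 57.6 short 46.2 longdir -71.1
scene wood 1597 mean [ 484.4 -357.3   44.1] zmax 49 c 480.6 -357.1 long 132.2 short 43.6 longdir -0.6
```

View pics/a7c.png

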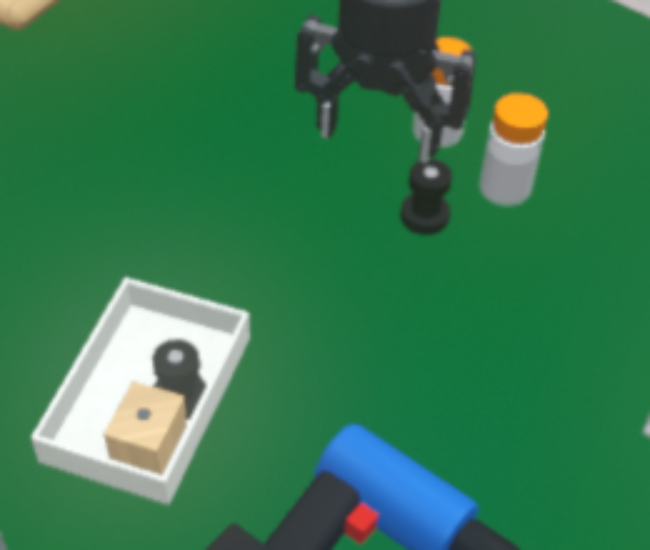

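The bollard stands in the box at (176,370) beside the block, slightly further along y than planned, which still leaves room. The second bollard at (427,195) is unmoved.

play_rows([
  {"tx":0.037,"ty":0.018,"tz":0,"wx":0,"wy":0,"wz":0,"fingers":-0.8},
  {"tx":0.0375,"ty":0.017,"tz":0,"wx":0,"wy":0,"wz":0,"fingers":-0.8},
  {"tx":0,"ty":0,"tz":0,"wx":0,"wy":0,"wz":0,"fingers":-0.8},
  {"tx":0,"ty":0,"tz":0.03,"wx":0,"wy":0,"wz":0,"fingers":-0.8},
  {"tx":0,"ty":0,"tz":0.04,"wx":0,"wy":0,"wz":0,"fingers":-0.8},
  {"tx":0,"ty":0,"tz":0.025,"wx":0,"wy":0,"wz":0,"fingers":-0.8},
  {"tx":0,"ty":0,"tz":0.009,"wx":0,"wy":0,"wz":0,"fingers":-0.8},
  {"tx":0,"ty":0,"tz":0,"wx":0,"wy":0,"wz":0,"fingers":-0.8},
])

```text
clock: 24.6
ee_pos: [0.5265, 0.3214, 0.0342]
ee_rot: [-0.0, 0.574, 0.819, -0.001]
ft_force: [-0.3, 0.5, 1.2]
width: 0.077
grasp_force: 0.0
```

play_rows([
  {"tx":0,"ty":0,"tz":0,"wx":0,"wy":0,"wz":0,"fingers":1},
  {"tx":0,"ty":0,"tz":0,"wx":0,"wy":0,"wz":0,"fingers":1},
  {"tx":0,"ty":0,"tz":0,"wx":0,"wy":0,"wz":0,"fingers":1},
  {"tx":0,"ty":0,"tz":0,"wx":0,"wy":0,"wz":0,"fingers":1},
  {"tx":0,"ty":0,"tz":0,"wx":0,"wy":0,"wz":0,"fingers":1},
])

```text
clock: 25.1
ee_pos: [0.5274, 0.3228, 0.0365]
ee_rot: [0.001, 0.573, 0.819, 0.001]
ft_force: [-2.7, -1.2, 11.6]
width: 0.0379
grasp_force: 58.9
```

```bash
python3 go.py 476.5 61.8 134 110
```

```text
t 25.1 at [527.4 322.8  36.5] psi 110.0 w 37.9 g 58.9 q [-0.27  0.61 -0.5   1.85  0.41  0.78 -0.64]
shift mm [-227.8 -136.9  -97.8] n40 7.1 turn deg [ 0.1 -0.   0. ] | shift if turned first [-227.8 -137.1  -97.5]
```

play_rows([
  {"tx":0,"ty":0,"tz":-0.02,"wx":0,"wy":0,"wz":0,"fingers":1},
  {"tx":0,"ty":0,"tz":-0.03,"wx":0,"wy":0,"wz":0,"fingers":1},
  {"tx":0,"ty":0,"tz":-0.03,"wx":0,"wy":0,"wz":0,"fingers":1},
  {"tx":-0.015,"ty":-0.009,"tz":-0.018,"wx":0,"wy":0,"wz":0,"fingers":1},
  {"tx":-0.03,"ty":-0.018,"tz":0,"wx":0,"wy":0,"wz":0,"fingers":1},
  {"tx":-0.03,"ty":-0.018,"tz":0,"wx":0,"wy":0,"wz":0,"fingers":1},
  {"tx":-0.03,"ty":-0.018,"tz":0,"wx":0,"wy":0,"wz":0,"fingers":1},
  {"tx":-0.03,"ty":-0.018,"tz":0,"wx":0,"wy":0,"wz":0,"fingers":1},
])

```text
clock: 25.9
ee_pos: [0.4966, 0.1664, 0.1336]
ee_rot: [0.0, 0.573, 0.819, 0.0]
ft_force: [0.1, 0.2, -1.3]
width: 0.038
grasp_force: 60.5
```

play_rows([
  {"tx":-0.03,"ty":-0.018,"tz":0,"wx":0,"wy":0,"wz":0,"fingers":1},
  {"tx":-0.03,"ty":-0.018,"tz":0,"wx":0,"wy":0,"wz":0,"fingers":1},
  {"tx":-0.0328,"ty":-0.0199,"tz":0,"wx":0,"wy":0,"wz":0,"fingers":1},
  {"tx":0,"ty":0,"tz":0,"wx":0,"wy":0,"wz":0,"fingers":1},
  {"tx":0,"ty":0,"tz":0,"wx":0,"wy":0,"wz":0,"fingers":1},
  {"tx":0,"ty":0,"tz":0,"wx":0,"wy":0,"wz":0,"fingers":1},
])

```text
clock: 26.5
ee_pos: [0.4764, 0.0622, 0.1334]
ee_rot: [0.0, 0.573, 0.819, 0.0]
ft_force: [-1.3, 0.1, -0.3]
width: 0.0381
grasp_force: 60.5
```

```bash
python3 go.py 476.5 61.8 41 110
```

```text
t 26.5 at [476.4  62.2 133.4] psi 110.1 w 38.1 g 60.5 q [ 0.22  0.28 -0.55  2.1   0.2   0.81 -0.1 ]
shift mm [-0.4 -0.2 92.4] n40 2.3 turn deg [0.1 0.  0.1] | shift if turned first [-0.4 -0.1 92.4]
```

play_rows([
  {"tx":0,"ty":0,"tz":0.02,"wx":0,"wy":0,"wz":0,"fingers":1},
  {"tx":0,"ty":0,"tz":0.03,"wx":0,"wy":0,"wz":0,"fingers":1},
  {"tx":0,"ty":0,"tz":0.02,"wx":0,"wy":0,"wz":0,"fingers":1},
  {"tx":0,"ty":0,"tz":0.012,"wx":0,"wy":0,"wz":0,"fingers":1},
  {"tx":0,"ty":0,"tz":0.006,"wx":0,"wy":0,"wz":0,"fingers":1},
  {"tx":0,"ty":0,"tz":0.005,"wx":0,"wy":0,"wz":0,"fingers":1},
  {"tx":0,"ty":0,"tz":0,"wx":0,"wy":0,"wz":0,"fingers":1},
  {"tx":0,"ty":0,"tz":0,"wx":0,"wy":0,"wz":0,"fingers":1},
])

```text
clock: 27.3
ee_pos: [0.4766, 0.0617, 0.0404]
ee_rot: [0.0, 0.573, 0.819, 0.0]
ft_force: [0.3, -0.3, -0.7]
width: 0.0376
grasp_force: 61.2
```

play_rows([
  {"tx":0,"ty":0,"tz":0,"wx":0,"wy":0,"wz":0,"fingers":-0.6},
  {"tx":0,"ty":0,"tz":0,"wx":0,"wy":0,"wz":0,"fingers":-0.6},
  {"tx":0,"ty":0,"tz":0,"wx":0,"wy":0,"wz":0,"fingers":-0.6},
  {"tx":0,"ty":0,"tz":-0.02,"wx":0,"wy":0,"wz":0,"fingers":-0.6},
  {"tx":0,"ty":0,"tz":-0.04,"wx":0,"wy":0,"wz":0,"fingers":-0.6},
  {"tx":0,"ty":0,"tz":-0.045,"wx":0,"wy":0,"wz":0,"fingers":-0.9},
  {"tx":0.03,"ty":0.02,"tz":-0.03,"wx":0,"wy":0,"wz":0,"fingers":-0.9},
  {"tx":0.03,"ty":0.02,"tz":0,"wx":0,"wy":0,"wz":0,"fingers":-0.9},
])

```text
clock: 28.1
ee_pos: [0.4955, 0.1321, 0.1794]
ee_rot: [0.003, 0.575, 0.818, 0.002]
ft_force: [1.1, 0.2, -0.0]
width: 0.0811
grasp_force: 0.0
```

play_rows([
  {"tx":0.03,"ty":0.02,"tz":0,"wx":0,"wy":0,"wz":0,"fingers":-0.9},
  {"tx":0.03,"ty":0.02,"tz":0,"wx":0,"wy":0,"wz":0,"fingers":-0.9},
  {"tx":0.03,"ty":0.02,"tz":0,"wx":0,"wy":0,"wz":0,"fingers":-0.9},
  {"tx":0.03,"ty":0.02,"tz":0,"wx":0,"wy":0,"wz":0,"fingers":-0.9},
  {"tx":0.03,"ty":0.02,"tz":0,"wx":0,"wy":0,"wz":0,"fingers":-0.9},
  {"tx":0.03,"ty":0.02,"tz":0,"wx":0,"wy":0,"wz":0,"fingers":-0.9},
  {"tx":0,"ty":0,"tz":0,"wx":0,"wy":0,"wz":0,"fingers":-0.9},
  {"tx":0,"ty":0,"tz":0,"wx":0,"wy":0,"wz":0,"fingers":-0.9},
])

```text
clock: 28.9
ee_pos: [0.5438, 0.3424, 0.1744]
ee_rot: [-0.0, 0.573, 0.82, -0.0]
ft_force: [-0.4, -0.6, 0.3]
width: 0.0812
grasp_force: 0.0
```

```bash
python3 go.py 564 405.9 75 110; python3 -c "
from h import *
for n in('top','scene'):
    f=grab(n); save(f,'a8'+n); meas(n,f['P'],f['pixels'])"|grep 'dark\|wood\|orange'; python3 -c "
import cv2;f=cv2.imread('pics/a8scene.png')
cv2.imwrite('pics/a8c.png',cv2.resize(f[60:300,220:480],None,fx=2.4,fy=2.4))"
```

```text
t 28.9 at [543.8 342.4 174.4] psi 110.1 w 81.2 g 0.0 q [-0.21  0.49 -0.6   1.71  0.31  1.04 -0.57]
shift mm [52.7 40.9 99.4] n40 3.0 turn deg [-0.  -0.   0.1] | shift if turned first [52.8 40.7 99.4]
top orange 3190 mean [ 808.3 -507.9  102.1] zmax 111 c 817.7 -516.4 long 213.6 short 103.5 longdir -79.2
top orange 18 mean [446.9 444.3 100.6] zmax 105 c 447.1 443.9 long 20.7 short 4.5 longdir 53.2
top dark 195 mean [494.3  13.1  64.1] zmax 70 c 494.5 13.0 long 36.5 short 36.5 longdir -88.1
top dark 201 mean [475.9  63.8  64.2] zmax 70 c 476.0 63.7 long 37.6 short 37.6 longdir 28.4
top wood 228 mean [ 794.1 -405.5   51.8] zmax 68 c 794.5 -406.1 long 112.3 short 7.1 longdir 11.1
top wood 436 mean [514.7 -44.5  63.6] zmax 68 c 515.1 -44.8 long 56.7 short 44.8 longdir -69.9
top wood 1006 mean [ 477.9 -354.1   45. ] zmax 55 c 478.4 -354.5 long 129.8 short 46.6 longdir -1.2
scene orange 222 mean [466.4 426.8  99.4] zmax 104 c 465.9 428.5 long 46.8 short 42.2 longdir -81.9
scene orange 262 mean [564.9 402.9  99.3] zmax 105 c 565.3 404.0 long 47.0 short 46.4 longdir 44.9
scene dark 165 mean [483.2  56.7  62.1] zmax 67 c 479.9 60.0 long 35.5 short 31.7 longdir -48.7
scene dark 57 mean [509.4   1.1  58.1] zmax 64 c 508.2 2.6 long 33.9 short 11.9 longdir 57.4
scene wood 757 mean [522.  -51.8  59.1] zmax 67 c 517.0 -46.9 long 58.9 short 45.4 longdir -69.7
scene wood 1594 mean [ 484.5 -357.3   44.1] zmax 50 c 481.0 -357.0 long 134.0 short 43.6 longdir -0.7
```

View pics/a8c.png

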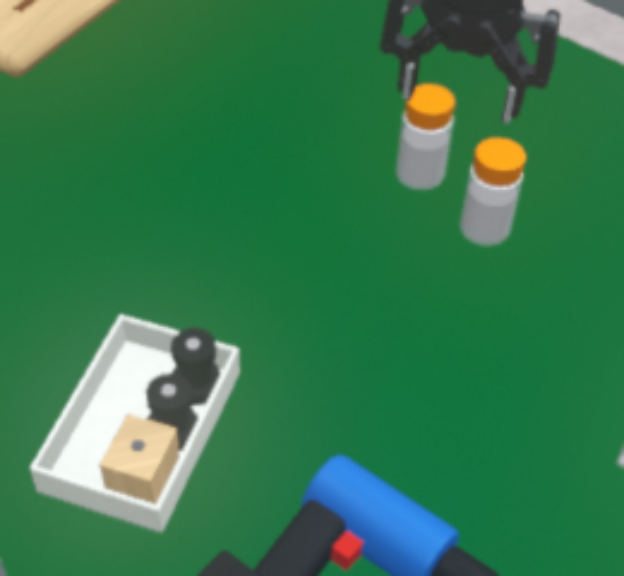

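All three low parts stand in one row in the box: the block at (138,455) and the bollards at (170,400) and (195,355). Both jars are unmoved, so I continue with the first one.

play_rows([
  {"tx":0.0265,"ty":0.0205,"tz":0,"wx":0,"wy":0,"wz":0,"fingers":-0.9},
  {"tx":0.0265,"ty":0.0205,"tz":0,"wx":0,"wy":0,"wz":0,"fingers":-0.9},
  {"tx":0,"ty":0,"tz":0,"wx":0,"wy":0,"wz":0,"fingers":-0.9},
  {"tx":0,"ty":0,"tz":0.03,"wx":0,"wy":0,"wz":0,"fingers":-0.9},
  {"tx":0,"ty":0,"tz":0.035,"wx":0,"wy":0,"wz":0,"fingers":-0.9},
  {"tx":0,"ty":0,"tz":0.025,"wx":0,"wy":0,"wz":0,"fingers":-0.9},
  {"tx":0,"ty":0,"tz":0.009,"wx":0,"wy":0,"wz":0,"fingers":-0.9},
  {"tx":0,"ty":0,"tz":0,"wx":0,"wy":0,"wz":0,"fingers":-0.9},
])

```text
clock: 29.8
ee_pos: [0.5645, 0.4042, 0.0752]
ee_rot: [-0.0, 0.574, 0.819, -0.001]
ft_force: [-0.3, 0.0, 0.8]
width: 0.0813
grasp_force: 0.0
```

play_rows([
  {"tx":0,"ty":0,"tz":0,"wx":0,"wy":0,"wz":0,"fingers":1},
  {"tx":0,"ty":0,"tz":0,"wx":0,"wy":0,"wz":0,"fingers":1},
  {"tx":0,"ty":0,"tz":0,"wx":0,"wy":0,"wz":0,"fingers":1},
  {"tx":0,"ty":0,"tz":0,"wx":0,"wy":0,"wz":0,"fingers":1},
  {"tx":0,"ty":0,"tz":0,"wx":0,"wy":0,"wz":0,"fingers":1},
])

```text
clock: 30.3
ee_pos: [0.5652, 0.4061, 0.0779]
ee_rot: [0.0, 0.573, 0.819, 0.001]
ft_force: [-2.4, -1.5, 9.8]
width: 0.0465
grasp_force: 60.3
```

```bash
python3 go.py 463.4 -60.1 180 110
```

```text
t 30.3 at [565.2 406.1  77.9] psi 110.0 w 46.5 g 60.3 q [-0.33  0.67 -0.55  1.64  0.41  0.94 -0.68]
shift mm [-403.2 -255.  -102.9] n40 12.2 turn deg [ 0.1 -0.   0. ] | shift if turned first [-403.3 -255.1 -102.1]
```

play_rows([
  {"tx":0,"ty":0,"tz":-0.02,"wx":0,"wy":0,"wz":0,"fingers":1},
  {"tx":0,"ty":0,"tz":-0.03,"wx":0,"wy":0,"wz":0,"fingers":1},
  {"tx":0,"ty":0,"tz":-0.03,"wx":0,"wy":0,"wz":0,"fingers":1},
  {"tx":-0.015,"ty":-0.0095,"tz":-0.022,"wx":0,"wy":0,"wz":0,"fingers":1},
  {"tx":-0.03,"ty":-0.019,"tz":0,"wx":0,"wy":0,"wz":0,"fingers":1},
  {"tx":-0.035,"ty":-0.0222,"tz":0,"wx":0,"wy":0,"wz":0,"fingers":1},
  {"tx":-0.035,"ty":-0.0222,"tz":0,"wx":0,"wy":0,"wz":0,"fingers":1},
  {"tx":-0.035,"ty":-0.0222,"tz":0,"wx":0,"wy":0,"wz":0,"fingers":1},
])

```text
clock: 31.1
ee_pos: [0.5262, 0.2306, 0.1786]
ee_rot: [0.0, 0.573, 0.819, 0.0]
ft_force: [0.6, 0.3, -1.3]
width: 0.0461
grasp_force: 62.0
```

play_rows([
  {"tx":-0.035,"ty":-0.0222,"tz":0,"wx":0,"wy":0,"wz":0,"fingers":1},
  {"tx":-0.035,"ty":-0.0222,"tz":0,"wx":0,"wy":0,"wz":0,"fingers":1},
  {"tx":-0.035,"ty":-0.0222,"tz":0,"wx":0,"wy":0,"wz":0,"fingers":1},
  {"tx":-0.035,"ty":-0.0222,"tz":0,"wx":0,"wy":0,"wz":0,"fingers":1},
  {"tx":-0.035,"ty":-0.0222,"tz":0,"wx":0,"wy":0,"wz":0,"fingers":1},
  {"tx":-0.035,"ty":-0.0222,"tz":0,"wx":0,"wy":0,"wz":0,"fingers":1},
  {"tx":-0.028,"ty":-0.0178,"tz":0,"wx":0,"wy":0,"wz":0,"fingers":1},
  {"tx":-0.015,"ty":-0.009,"tz":0,"wx":0,"wy":0,"wz":0,"fingers":1},
])

```text
clock: 31.9
ee_pos: [0.4622, -0.0633, 0.1786]
ee_rot: [0.001, 0.575, 0.818, -0.0]
ft_force: [0.8, -0.0, -1.1]
width: 0.0461
grasp_force: 62.0
```

play_rows([
  {"tx":0,"ty":0,"tz":0,"wx":0,"wy":0,"wz":0,"fingers":1},
  {"tx":0,"ty":0,"tz":0,"wx":0,"wy":0,"wz":0,"fingers":1},
  {"tx":0,"ty":0,"tz":0,"wx":0,"wy":0,"wz":0,"fingers":1},
])

```text
clock: 32.2
ee_pos: [0.4632, -0.0595, 0.1782]
ee_rot: [0.0, 0.573, 0.82, 0.0]
ft_force: [0.5, 0.6, -1.8]
width: 0.0463
grasp_force: 62.0
```

```bash
python3 go.py 463.4 -60.1 82 110; python3 -c "
from h import *
for n in('top','scene'):
    f=grab(n); save(f,'a9'+n); meas(n,f['P'],f['pixels'])"|grep 'dark\|wood'; python3 -c "
import cv2;f=cv2.imread('pics/a9scene.png')
cv2.imwrite('pics/a9c.png',cv2.resize(f[100:300,180:400],None,fx=2.7,fy=2.7))"
```

```text
t 32.2 at [463.2 -59.5 178.2] psi 110.1 w 46.3 g 62.0 q [ 0.47  0.19 -0.53  2.09  0.12  0.9   0.23]
shift mm [-0.6 -0.1 96.2] n40 2.4 turn deg [0.  0.  0.1] | shift if turned first [-0.6 -0.1 96.2]
top dark 199 mean [494.3  13.   64.2] zmax 70 c 494.6 13.0 long 36.5 short 36.5 longdir 1.7
top dark 200 mean [476.1  63.9  64.2] zmax 70 c 476.0 63.7 long 37.7 short 37.5 longdir 65.2
top wood 243 mean [ 793.1 -405.9   51.9] zmax 68 c 794.2 -405.8 long 112.8 short 5.9 longdir 10.2
top wood 1007 mean [ 478.1 -354.1   45. ] zmax 54 c 478.3 -355.4 long 129.9 short 46.8 longdir -0.6
top wood 13 mean [521.9 -14.9  60. ] zmax 66 c 522.1 -14.3 long 11.7 short 5.2 longdir -10.1
scene dark 165 mean [483.1  56.6  62.2] zmax 67 c 479.6 58.7 long 35.3 short 33.4 longdir -45.1
scene dark 57 mean [509.6   0.9  58.5] zmax 65 c 508.6 2.4 long 33.9 short 11.6 longdir 58.3
scene wood 763 mean [522.1 -51.7  59. ] zmax 68 c 514.1 -39.1 long 75.5 short 46.2 longdir -70.1
scene wood 1600 mean [ 484.4 -357.3   44. ] zmax 49 c 481.0 -357.0 long 131.9 short 43.6 longdir -0.7
```

View pics/a9c.png

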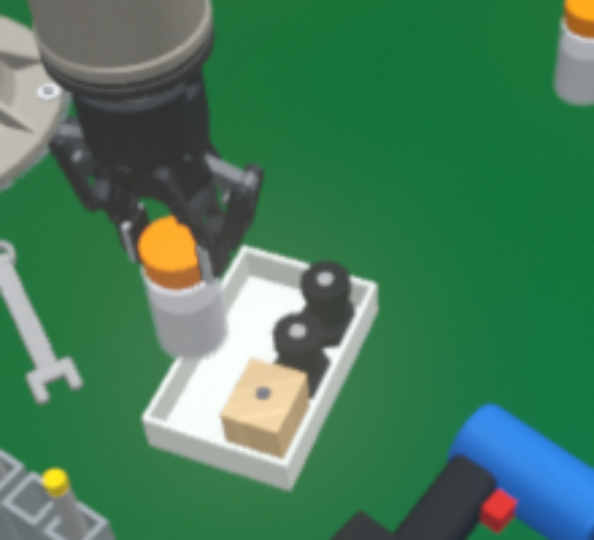

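The jar hangs over the near long side of the box at about (190,340). By the numbers it has 3 to 5 mm clear on each side. I shift 1 mm towards the middle and lower it.

play_rows([
  {"tx":0,"ty":0.001,"tz":0.02,"wx":0,"wy":0,"wz":0,"fingers":1},
  {"tx":0,"ty":0,"tz":0.03,"wx":0,"wy":0,"wz":0,"fingers":1},
  {"tx":0,"ty":0,"tz":0.015,"wx":0,"wy":0,"wz":0,"fingers":1},
  {"tx":0,"ty":0,"tz":0.012,"wx":0,"wy":0,"wz":0,"fingers":1},
  {"tx":0,"ty":0,"tz":0.01,"wx":0,"wy":0,"wz":0,"fingers":1},
  {"tx":0,"ty":0,"tz":0.008,"wx":0,"wy":0,"wz":0,"fingers":1},
  {"tx":0,"ty":0,"tz":0,"wx":0,"wy":0,"wz":0,"fingers":1},
  {"tx":0,"ty":0,"tz":0,"wx":0,"wy":0,"wz":0,"fingers":1},
])

```text
clock: 33.1
ee_pos: [0.4641, -0.06, 0.083]
ee_rot: [0.0, 0.573, 0.819, 0.0]
ft_force: [-0.0, -0.4, -1.6]
width: 0.0463
grasp_force: 62.0
```

```bash
python3 go.py 463.4 -60.1 82 110;  python3 -c "
from h import *; st()"
```

```text
t 33.1 at [464.1 -60.   83. ] psi 110.0 w 46.3 g 62.0 q [ 0.41  0.33 -0.49  2.16  0.24  0.69  0.11]
shift mm [ 0.2 -0.7  1. ] n40 0.0 turn deg [0. 0. 0.] | shift if turned first [ 0.2 -0.7  1. ]
t 33.1 pos [ 0.4641 -0.06    0.083 ] rot [-0.342  0.94   0.     0.94   0.342 -0.    -0.     0.    -1.   ] w 0.0463 F [-0.  -0.4 -1.6] g 61.998385190963745 q [ 0.41  0.33 -0.49  2.16  0.24  0.69  0.11]
```

play_rows([
  {"tx":0,"ty":0,"tz":0.0005,"wx":0,"wy":0,"wz":0,"fingers":-0.5},
  {"tx":0,"ty":0,"tz":0,"wx":0,"wy":0,"wz":0,"fingers":-0.5},
  {"tx":0,"ty":0,"tz":0,"wx":0,"wy":0,"wz":0,"fingers":-0.5},
  {"tx":0,"ty":0,"tz":-0.02,"wx":0,"wy":0,"wz":0,"fingers":-0.5},
  {"tx":0,"ty":0,"tz":-0.04,"wx":0,"wy":0,"wz":0,"fingers":-0.5},
  {"tx":0,"ty":0,"tz":-0.04,"wx":0,"wy":0,"wz":0,"fingers":-0.9},
  {"tx":0.034,"ty":0.0125,"tz":0,"wx":0,"wy":0,"wz":0,"fingers":-0.9},
  {"tx":0.034,"ty":0.0125,"tz":0,"wx":0,"wy":0,"wz":0,"fingers":-0.9},
])

```text
clock: 33.9
ee_pos: [0.4647, 0.0124, 0.1838]
ee_rot: [0.001, 0.575, 0.818, 0.001]
ft_force: [0.4, 0.2, -0.7]
width: 0.081
grasp_force: 0.0
```

play_rows([
  {"tx":0.04,"ty":0.0146,"tz":0,"wx":0,"wy":0,"wz":0,"fingers":-0.9},
  {"tx":0.04,"ty":0.0146,"tz":0,"wx":0,"wy":0,"wz":0,"fingers":-0.9},
  {"tx":0.04,"ty":0.0146,"tz":0,"wx":0,"wy":0,"wz":0,"fingers":-0.9},
  {"tx":0.04,"ty":0.0146,"tz":0,"wx":0,"wy":0,"wz":0,"fingers":-0.9},
  {"tx":0.04,"ty":0.0146,"tz":0,"wx":0,"wy":0,"wz":0,"fingers":-0.9},
  {"tx":0.04,"ty":0.0146,"tz":0,"wx":0,"wy":0,"wz":0,"fingers":-0.9},
  {"tx":0.04,"ty":0.0146,"tz":0,"wx":0,"wy":0,"wz":0,"fingers":-0.9},
  {"tx":0.04,"ty":0.0146,"tz":0,"wx":0,"wy":0,"wz":0,"fingers":-0.9},
])

```text
clock: 34.7
ee_pos: [0.4641, 0.3546, 0.1825]
ee_rot: [0.0, 0.574, 0.819, 0.0]
ft_force: [1.2, -0.8, -0.3]
width: 0.0811
grasp_force: 0.0
```

play_rows([
  {"tx":0.02,"ty":0.0073,"tz":0,"wx":0,"wy":0,"wz":0,"fingers":-0.9},
  {"tx":0,"ty":0,"tz":0,"wx":0,"wy":0,"wz":0,"fingers":-0.9},
  {"tx":0,"ty":0,"tz":0,"wx":0,"wy":0,"wz":0,"fingers":-0.9},
])

```text
clock: 35.0
ee_pos: [0.464, 0.3742, 0.1821]
ee_rot: [-0.0, 0.573, 0.819, -0.0]
ft_force: [-0.2, -0.6, 0.1]
width: 0.0814
grasp_force: 0.0
```

```bash
python3 go.py 465 430.5 75 110; python3 -c "
from h import *
for n in('top','scene'):
    f=grab(n); save(f,'b1'+n); meas(n,f['P'],f['pixels'])"|grep 'dark\|wood\|orange'
```

```text
t 35.0 at [464.  374.2 182.1] psi 110.1 w 81.4 g 0.0 q [-0.24  0.43 -0.7   1.8   0.32  1.02 -0.71]
shift mm [ 52.6  20.3 107.1] n40 3.0 turn deg [-0.   0.   0.1] | shift if turned first [ 52.6  20.2 107.1]
top orange 3211 mean [ 808.4 -507.7  102. ] zmax 113 c 817.9 -516.0 long 215.7 short 102.3 longdir -78.9
top orange 344 mean [462.3 -56.9 104.4] zmax 114 c 462.2 -57.4 long 44.7 short 44.1 longdir -89.5
top dark 202 mean [494.   13.1  64. ] zmax 70 c 494.6 13.1 long 36.6 short 36.4 longdir 1.8
top dark 199 mean [475.9  63.8  64.3] zmax 70 c 476.0 63.6 long 37.6 short 37.6 longdir 28.2
top wood 241 mean [ 793.  -405.9   51.2] zmax 68 c 794.6 -405.6 long 112.5 short 5.8 longdir 11.5
top wood 420 mean [514.3 -44.5  63.5] zmax 68 c 514.9 -45.1 long 56.7 short 44.3 longdir -69.9
top wood 1006 mean [ 478.1 -354.1   45.1] zmax 56 c 478.4 -355.2 long 130.0 short 46.8 longdir -1.3
scene orange 231 mean [465.9 426.7  99.6] zmax 104 c 464.8 428.6 long 47.9 short 46.0 longdir 74.5
scene orange 435 mean [465.9 -62.  103. ] zmax 108 c 463.1 -60.5 long 48.0 short 44.8 longdir -30.8
scene dark 177 mean [482.6  57.   62.3] zmax 68 c 478.3 60.0 long 37.6 short 33.8 longdir -43.6
scene dark 160 mean [504.5   9.   61.9] zmax 68 c 499.8 11.4 long 39.3 short 31.8 longdir -54.2
scene wood 763 mean [521.8 -51.8  59.1] zmax 68 c 512.7 -49.1 long 57.8 short 55.4 longdir -69.7
scene wood 1599 mean [ 484.4 -357.3   44.1] zmax 49 c 480.9 -357.1 long 133.0 short 43.6 longdir -0.6
```

play_rows([
  {"tx":0.0263,"ty":0.01,"tz":0,"wx":0,"wy":0,"wz":0,"fingers":-0.9},
  {"tx":0.0263,"ty":0.0103,"tz":0,"wx":0,"wy":0,"wz":0,"fingers":-0.9},
  {"tx":0,"ty":0,"tz":0,"wx":0,"wy":0,"wz":0,"fingers":-0.9},
  {"tx":0,"ty":0,"tz":0.035,"wx":0,"wy":0,"wz":0,"fingers":-0.9},
  {"tx":0,"ty":0,"tz":0.035,"wx":0,"wy":0,"wz":0,"fingers":-0.9},
  {"tx":0,"ty":0,"tz":0.027,"wx":0,"wy":0,"wz":0,"fingers":-0.9},
  {"tx":0,"ty":0,"tz":0.01,"wx":0,"wy":0,"wz":0,"fingers":-0.9},
  {"tx":0,"ty":0,"tz":0,"wx":0,"wy":0,"wz":0,"fingers":-0.9},
])

```text
clock: 35.9
ee_pos: [0.4653, 0.4293, 0.0746]
ee_rot: [-0.0, 0.574, 0.819, -0.001]
ft_force: [-0.2, -0.4, 1.3]
width: 0.0811
grasp_force: 0.0
```

play_rows([
  {"tx":0,"ty":0,"tz":0,"wx":0,"wy":0,"wz":0,"fingers":1},
  {"tx":0,"ty":0,"tz":0,"wx":0,"wy":0,"wz":0,"fingers":1},
  {"tx":0,"ty":0,"tz":0,"wx":0,"wy":0,"wz":0,"fingers":1},
  {"tx":0,"ty":0,"tz":0,"wx":0,"wy":0,"wz":0,"fingers":1},
  {"tx":0,"ty":0,"tz":0,"wx":0,"wy":0,"wz":0,"fingers":1},
])

```text
clock: 36.4
ee_pos: [0.4658, 0.4313, 0.0772]
ee_rot: [0.0, 0.573, 0.819, 0.001]
ft_force: [-2.7, -1.7, 11.2]
width: 0.0464
grasp_force: 60.0
```

```bash
python3 go.py 442.5 0.4 180 110
```

```text
t 36.4 at [465.8 431.3  77.2] psi 110.0 w 46.4 g 60.0 q [-0.38  0.61 -0.63  1.79  0.45  0.89 -0.87]
shift mm [-396.8 -169.2 -103.4] n40 11.1 turn deg [ 0.1 -0.   0. ] | shift if turned first [-396.9 -169.3 -102.8]
```

play_rows([
  {"tx":0,"ty":0,"tz":-0.02,"wx":0,"wy":0,"wz":0,"fingers":1},
  {"tx":0,"ty":0,"tz":-0.03,"wx":0,"wy":0,"wz":0,"fingers":1},
  {"tx":0,"ty":0,"tz":-0.03,"wx":0,"wy":0,"wz":0,"fingers":1},
  {"tx":-0.015,"ty":-0.0064,"tz":-0.023,"wx":0,"wy":0,"wz":0,"fingers":1},
  {"tx":-0.03,"ty":-0.0128,"tz":0,"wx":0,"wy":0,"wz":0,"fingers":1},
  {"tx":-0.035,"ty":-0.0149,"tz":0,"wx":0,"wy":0,"wz":0,"fingers":1},
  {"tx":-0.035,"ty":-0.0149,"tz":0,"wx":0,"wy":0,"wz":0,"fingers":1},
  {"tx":-0.035,"ty":-0.0149,"tz":0,"wx":0,"wy":0,"wz":0,"fingers":1},
])

```text
clock: 37.2
ee_pos: [0.4564, 0.2664, 0.179]
ee_rot: [0.0, 0.573, 0.819, 0.0]
ft_force: [1.1, -0.5, -2.4]
width: 0.0464
grasp_force: 62.5
```

play_rows([
  {"tx":-0.035,"ty":-0.0149,"tz":0,"wx":0,"wy":0,"wz":0,"fingers":1},
  {"tx":-0.035,"ty":-0.0149,"tz":0,"wx":0,"wy":0,"wz":0,"fingers":1},
  {"tx":-0.035,"ty":-0.0149,"tz":0,"wx":0,"wy":0,"wz":0,"fingers":1},
  {"tx":-0.035,"ty":-0.0149,"tz":0,"wx":0,"wy":0,"wz":0,"fingers":1},
  {"tx":-0.035,"ty":-0.0149,"tz":0,"wx":0,"wy":0,"wz":0,"fingers":1},
  {"tx":-0.035,"ty":-0.0149,"tz":0,"wx":0,"wy":0,"wz":0,"fingers":1},
  {"tx":-0.025,"ty":-0.011,"tz":0,"wx":0,"wy":0,"wz":0,"fingers":1},
  {"tx":-0.0118,"ty":-0.005,"tz":0,"wx":0,"wy":0,"wz":0,"fingers":1},
])

```text
clock: 38.0
ee_pos: [0.4418, -0.0028, 0.179]
ee_rot: [0.001, 0.575, 0.818, -0.0]
ft_force: [0.6, 0.6, -2.8]
width: 0.0463
grasp_force: 62.5
```

play_rows([
  {"tx":0,"ty":0,"tz":0,"wx":0,"wy":0,"wz":0,"fingers":1},
  {"tx":0,"ty":0,"tz":0,"wx":0,"wy":0,"wz":0,"fingers":1},
  {"tx":0,"ty":0,"tz":0,"wx":0,"wy":0,"wz":0,"fingers":1},
])

```text
clock: 38.3
ee_pos: [0.4422, 0.0008, 0.1787]
ee_rot: [0.0, 0.573, 0.82, 0.0]
ft_force: [-0.4, 0.4, -2.3]
width: 0.0461
grasp_force: 62.5
```

```bash
python3 go.py 442.5 0.4 81.5 110; python3 -c "
from h import *
for n in('top','scene'):
    f=grab(n); save(f,'b2'+n); meas(n,f['P'],f['pixels'])"|grep 'dark\|wood 4\|wood 7\|orange'
```

```text
t 38.3 at [442.2   0.8 178.7] psi 110.1 w 46.1 g 62.5 q [ 0.42  0.15 -0.61  2.13  0.11  0.89  0.1 ]
shift mm [-0.5  0.  97.2] n40 2.4 turn deg [0.  0.  0.1] | shift if turned first [-0.5  0.1 97.2]
top orange 3219 mean [ 808.3 -507.8  102. ] zmax 113 c 799.3 -511.0 long 217.9 short 101.4 longdir -90.0
top dark 26 mean [476.6  79.6  64.2] zmax 68 c 476.9 80.2 long 27.3 short 6.1 longdir -3.4
scene orange 428 mean [465.8 -61.8 103. ] zmax 108 c 463.3 -60.6 long 47.6 short 44.9 longdir -30.5
scene dark 171 mean [482.8  56.7  62.3] zmax 68 c 480.5 59.3 long 36.3 short 35.0 longdir 82.6
scene dark 103 mean [506.8   9.4  60.8] zmax 66 c 504.2 11.5 long 39.8 short 24.7 longdir -80.8
scene wood 771 mean [521.8 -51.8  58.9] zmax 68 c 512.6 -48.7 long 59.2 short 55.3 longdir -69.7
```

play_rows([
  {"tx":0,"ty":0,"tz":0.02,"wx":0,"wy":0,"wz":0,"fingers":1},
  {"tx":0,"ty":0,"tz":0.03,"wx":0,"wy":0,"wz":0,"fingers":1},
  {"tx":0,"ty":0,"tz":0.015,"wx":0,"wy":0,"wz":0,"fingers":1},
  {"tx":0,"ty":0,"tz":0.012,"wx":0,"wy":0,"wz":0,"fingers":1},
  {"tx":0,"ty":0,"tz":0.011,"wx":0,"wy":0,"wz":0,"fingers":1},
  {"tx":0,"ty":0,"tz":0.0085,"wx":0,"wy":0,"wz":0,"fingers":1},
  {"tx":0,"ty":0,"tz":0,"wx":0,"wy":0,"wz":0,"fingers":1},
  {"tx":0,"ty":0,"tz":0,"wx":0,"wy":0,"wz":0,"fingers":1},
])

```text
clock: 39.2
ee_pos: [0.4423, -0.0, 0.0819]
ee_rot: [0.0, 0.573, 0.819, 0.0]
ft_force: [0.2, -0.3, -2.5]
width: 0.0461
grasp_force: 63.3
```

```bash
python3 -c "
from h import *; st()"
```

```text
t 39.2 pos [ 0.4423 -0.      0.0819] rot [-0.342  0.94   0.     0.94   0.342  0.     0.     0.    -1.   ] w 0.0461 F [ 0.2 -0.3 -2.5] g 63.26328635215759 q [ 0.35  0.31 -0.56  2.22  0.26  0.68 -0.05]
```

Seated height is reached. I release, rise, back off and check.

play_rows([
  {"tx":0,"ty":0,"tz":0.0005,"wx":0,"wy":0,"wz":0,"fingers":-0.5},
  {"tx":0,"ty":0,"tz":0,"wx":0,"wy":0,"wz":0,"fingers":-0.5},
  {"tx":0,"ty":0,"tz":0,"wx":0,"wy":0,"wz":0,"fingers":-0.5},
  {"tx":0,"ty":0,"tz":-0.02,"wx":0,"wy":0,"wz":0,"fingers":-0.5},
  {"tx":0,"ty":0,"tz":-0.04,"wx":0,"wy":0,"wz":0,"fingers":-0.5},
  {"tx":0,"ty":0,"tz":-0.04,"wx":0,"wy":0,"wz":0,"fingers":-0.5},
  {"tx":0.034,"ty":0.0125,"tz":0,"wx":0,"wy":0,"wz":0,"fingers":-0.5},
  {"tx":0.034,"ty":0.0125,"tz":0,"wx":0,"wy":0,"wz":0,"fingers":-0.5},
])

```text
clock: 40.0
ee_pos: [0.4432, 0.0724, 0.1829]
ee_rot: [0.002, 0.575, 0.818, 0.001]
ft_force: [0.3, 0.6, -0.6]
width: 0.0643
grasp_force: 0.0
```

play_rows([
  {"tx":0.04,"ty":0.015,"tz":0,"wx":0,"wy":0,"wz":0,"fingers":-0.5},
  {"tx":0.04,"ty":0.015,"tz":0,"wx":0,"wy":0,"wz":0,"fingers":-0.5},
  {"tx":0.04,"ty":0.015,"tz":0,"wx":0,"wy":0,"wz":0,"fingers":-0.5},
  {"tx":0.04,"ty":0.015,"tz":0,"wx":0,"wy":0,"wz":0,"fingers":-0.5},
  {"tx":0,"ty":0,"tz":0,"wx":0,"wy":0,"wz":0,"fingers":-0.5},
  {"tx":0,"ty":0,"tz":0,"wx":0,"wy":0,"wz":0,"fingers":-0.5},
  {"tx":0,"ty":0,"tz":0,"wx":0,"wy":0,"wz":0,"fingers":-0.5},
])

```text
clock: 40.7
ee_pos: [0.444, 0.2423, 0.1812]
ee_rot: [0.0, 0.574, 0.819, -0.0]
ft_force: [0.2, -1.0, -0.2]
width: 0.0642
grasp_force: 0.0
```

```bash
python3 -c "
from h import *
st()
for n in('top','scene'):
    f=grab(n); save(f,'b3'+n); meas(n,f['P'],f['pixels'])"|grep '^t \|dark\|wood\|orange\|yellow'; python3 -c "
import cv2;f=cv2.imread('pics/b3scene.png')
cv2.imwrite('pics/b3c.png',cv2.resize(f[100:400,80:460],None,fx=2,fy=2))"
```

```text
t 40.7 pos [0.444  0.2423 0.1812] rot [-0.342  0.94  -0.     0.94   0.342 -0.001 -0.001 -0.    -1.   ] w 0.0642 F [ 0.2 -1.  -0.2] g 0.0 q [ 0.02  0.29 -0.75  2.    0.24  0.95 -0.5 ]
top orange 3217 mean [ 808.3 -507.8  102. ] zmax 112 c 799.0 -512.3 long 215.6 short 101.9 longdir -89.8
top orange 344 mean [462.3 -56.9 104.4] zmax 114 c 462.2 -57.2 long 44.9 short 44.3 longdir -87.2
top orange 336 mean [442.5   2.  104.7] zmax 113 c 442.9 1.6 long 44.1 short 44.0 longdir -88.7
top yellow 25 mean [ 509.9 -212.5  154.1] zmax 161 c 510.0 -212.2 long 12.7 short 10.7 longdir -85.0
top yellow 23 mean [ 434.  -220.7  154.4] zmax 160 c 433.7 -220.8 long 12.0 short 10.6 longdir -87.9
top dark 200 mean [494.3  13.1  64.3] zmax 70 c 494.6 13.0 long 36.6 short 36.5 longdir 1.5
top dark 200 mean [475.9  63.8  64.3] zmax 70 c 476.0 63.6 long 37.6 short 37.5 longdir -61.4
top wood 232 mean [ 794.5 -405.6   51.7] zmax 68 c 794.6 -405.7 long 112.7 short 6.9 longdir 11.7
top wood 430 mean [514.2 -44.8  63.4] zmax 68 c 514.8 -45.2 long 56.7 short 44.0 longdir -69.9
top wood 1007 mean [ 478.3 -354.1   44.9] zmax 56 c 478.4 -355.2 long 129.9 short 46.7 longdir -0.7
scene orange 399 mean [446.3  -2.5 102.8] zmax 107 c 443.2 -0.7 long 47.6 short 45.5 longdir 1.3
scene orange 439 mean [466.  -61.8 102.8] zmax 108 c 463.7 -60.6 long 46.7 short 45.2 longdir 5.7
scene yellow 72 mean [ 437.3 -224.5  151.5] zmax 156 c 435.5 -224.4 long 14.6 short 13.2 longdir 3.0
scene yellow 65 mean [ 512.8 -216.4  151.4] zmax 156 c 511.4 -216.2 long 13.4 short 12.0 longdir -46.1
scene dark 186 mean [482.2  57.2  62.3] zmax 67 c 478.8 59.5 long 38.2 short 33.7 longdir -47.8
scene dark 198 mean [502.9   7.4  62.1] zmax 67 c 499.5 9.6 long 38.5 short 33.4 longdir 71.5
scene wood 769 mean [521.4 -51.6  59.1] zmax 68 c 513.1 -49.0 long 57.7 short 55.2 longdir -69.7
scene wood 1596 mean [ 484.4 -357.3   44.1] zmax 49 c 480.6 -357.1 long 132.4 short 43.6 longdir -0.7
```

View pics/b3c.png

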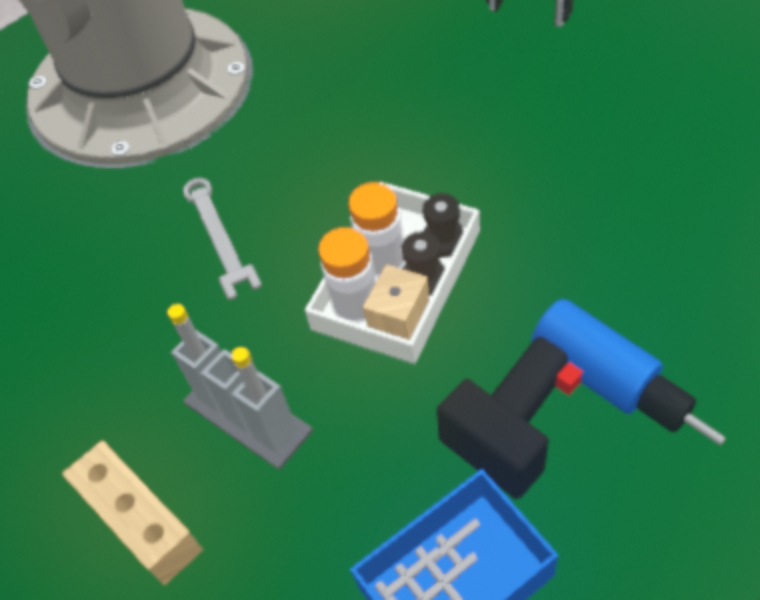

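Every part is in place. The jars at (345,270) and (375,220), the block at (395,300) and the bollards at (420,260) and (441,220) all stand in the box. Both rods stand in tubes at (190,330) and (250,375). The rack is empty and the gripper is clear.

```bash
python3 -c "
from bench import manip
print(manip.hand_in())"
```

```text
the job is handed in; nothing more can be done
None
```

The job is handed in: the block, both bollards and both jars stand flat in the kit box, both rods are fully down in the tube holder yellow end up, and the drill and bolt bin were not touched; the hand-in call returned no verdict.

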